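# Fill the bead tin on the packing slide

### The arm

A 6-joint arm with a two-finger parallel gripper is mounted at the origin on the work surface; the furniture and walls round the work are solid. World frame = base frame: x ahead of the robot, y to its left, z up, the work surface at z = 0. Lengths are in mm, angles in rad, forces in N, time in s.
With the tool pointing down it reaches from about 375 to 975 mm from the base axis. Payload 3.8 kg.
Tool frame: the origin (TCP) lies at the very end of the fingers, on their centre line; the grasp point (between the pads) lies tcp_to_grasp behind it (tcp_to_grasp is the distance from the TCP to the grasp point, in mm); z points along the fingers, y is the line along which they close (so a half turn about z gives the same grasp; the last joint's range is limited). The gripper opens to 88 mm and grips with 3 to 60 N. Pads are 18 mm wide; open, the fingers measure 123 mm over their backs; the gripper's body (75 mm by 187 mm) begins 45 mm behind the grasp point.
Start: joints at [-1.386, 0.264, 1.604, -0, 1.274, -0.037], TCP at [148.485, -658.46, 212.706] pointing down, gripper open.
Joint ranges: [-2.63, 2.63], [-0.94, 2.18], [0.31, 2.57], [-1.31, 4.45], [0, 2.66], [-2.55, 2.55]. Speed limits (rad/s): [2.57, 2.57, 3.14, 3.14, 3.14, 3.14].

### API

Orientations are given as a 3x3 rotation matrix whose columns are the frame's x, y, z axes.
In Python, from plant import read_state, grab_frame, camera_params, finish_job, search_frame, cut_out, tcp_to_grasp gives the robot as it stands.
- The arm moves only by the tool carry_out, never from a script. Its argument "targets" is a list of rows, each an object of numbers: "ax", "ay", "az": the turn, a rotation vector about the tool's x, y, z in units of 10 degrees (1.0 is 10 degrees); "tx", "ty", "tz": the shift along the tool's x, y, z in cm; "hand": the opening, from 0 (shut) to 1 (fully open). In form: [{"ax": .., "ay": .., "az": .., "tx": .., "ty": .., "tz": .., "hand": ..}, ...]. A call has exactly 5 rows; each row is the pose to reach, as a shift and turn from the pose commanded when the call began, along the tool's axes at that moment; what a row does not reach only later rows make up. A row lasts 1/8 s, in which the tool goes at most 62.5 mm and 10.7 degrees, less where a joint would pass 70% of its speed; a pose out of reach is approached as far as the arm can. A call with a gripper value outside its range is refused whole. The fingers move at their own pace and stop on an object; the grip force is fixed at half the most. Time passes only in rows, so rows that repeat a pose let the fingers close, or fill a call up. It gives the time, the measured TCP pose, the force, the opening and the grip force at its end, in the units of the state.
- read_state(): the state, without advancing time (a new reading comes with each control period).
- grab_frame(name): name is "scene" or "side" or "wrist"; returns (picture, depth): 400x640x3 uint8, red, green, blue; 400x640 float32, mm along the optical axis (not along the pixel's ray), 0 where there is no reading.
- camera_params(name): a dict with "fx", "fy", "cx", "cy" (pixels), "R" (3x3) and "t" (3): a world point X has camera coordinates R X + t; the wrist camera has in their place "tool_from_camera" (4x4, takes a point from camera to tool coordinates, whose origin is the TCP and whose axes are the flange's). Camera axes: x right, y down, z forward; pixel columns grow to the right and rows downward; lengths in mm; the calibration is good to about 2 mm. A picture is of the moment at which its call begins: read the wrist's pose just before it. camera_params takes no time and is no camera call.
- finish_job(): hands the job in; it is judged then, once.
Trained networks look in the newest picture that a camera, given by its name, has taken for a name from the list of things; names that differ only in an ending like _2 or _b are one class to them, and where a whole thing is asked for, a point or a joint stands for the part that bears it (a point fixed in the world has none). Each returns a list of dicts, best first, with "confidence" (0 to 1); they miss things now and then, are a little off and sometimes report something else, mostly with a low value. They report only what shows in the picture. A call takes as long as a camera call. They do not tell look-alikes from the thing itself.
- search_frame(camera, query): "position" ([column, row] in pixels, amid what is visible of it).
- cut_out(camera, query): "mask" (400x640 bool, what is visible of it) and "position" ([column, row] in pixels, amid what is visible of it).
The state is a dict: "time": time; "q": joint angles; "qvel": joint speeds; "joint_torque": joint torques, N m; "ee_pos": TCP position; "tool_rot": TCP orientation; "wrist_force": force on the tool from outside, world axes, zero at the start; "moment": the same for the moment, N m; "gripper_width": finger opening in mm; "finger_force": force on a finger pad.
Only numpy, scipy, OpenCV 4.12 (cv2) and the standard library are available. Lean on these libraries where they do the work, as an engineer would, in place of code of your own. Each camera call takes 0.05 s, during which the arm holds its last target. There are 200 camera calls.

### The job

Open the clamp lever of the packing slide, slide the carriage with the round tin out from under the dust cover until its pointer is at the loading mark, and lock the clamp there. Then pack all the round bead boxes with knobs from the table into the tin, standing flat in one layer, one in the middle and the others close round it. At last unclamp, slide the tin fully home under the dust cover and lock the clamp again.

Things in the scene. Friction and masses are not known exactly. Their poses are not given: they have to be found in the camera images.
- slide_base: Packing slide, fixed: plywood base board 235 x 385 x 12 mm with two rails along its y axis, the sliding direction. Origin on the table, 155 mm in from its front (-x) edge and 185 mm from its -y end. The -y end carries a dust cover over the home place.
- dust_cover (a point): Middle of the top face of the dust cover's clear roof, 89 mm above the table; roof 147 (x) x 161 (y) x 5 mm. Wooden walls at back (+x) and -y end; front and +y sides are open. Axes as the base's. Pull post and lever stay outside, in front of it.
- carriage (a joint): Position of the carriage (aluminium plate 198 x 150 mm, top 30 mm above the table, carrying the tin), m. 0 = fully home at the end stop under the dust cover, grows towards the base's +y, 0.215 at the other stop. It slides with about 8 N of friction when the clamp is open; with the clamp locked a brake holds it.
- clamp_lever (a joint): Swing of the clamp lever on the carriage: 0 = locked (lever along the rails, pointing to the base's -y), 1.3 rad = fully open (swung clockwise seen from above, pointing nearly to the front, -x). It stays where it is left; about 2 N at its post swings it. Above 1.0 the brake is off for certain; locked means below 0.15.
- lever_post (a point): Upright round wooden post, 14 mm diameter, at the free end of the clamp lever; the point is on its axis, 74 mm above the table; the post ends 12 mm above this point and is free for 20 mm below it (the lever arm, 8 mm thick, is at 40 to 48 mm above the table).
- lever_pivot (a point): Point on the vertical axis of the clamp lever, at the same height as lever_post and 50 mm from it.
- pull_post (a point): Upright round steel post, 14 mm diameter, fixed on the carriage 75 mm to the +y side of the lever pivot, for pulling and pushing the carriage; the point is on its axis, 72 mm above the table, 12 mm below its top; free down to 36 mm.
- pointer (a point): Front end of the black pointer line in the middle of the carriage's front edge, 31 mm above the table.
- load_mark: Loading mark: small dark steel upright, 34 mm above the table at its top, standing on the base board in front of the carriage, at a different place along the rail from start to start. Its axes are parallel to the base's; origin in the middle of its underside. The carriage is at the mark when the pointer has the same y as it in this frame.
- tin_floor (a point): Centre of the inner floor of the open round steel tin fixed on the carriage, 32 mm above the table; inside diameter 135 mm, rim 11 mm above this floor. It moves with the carriage. The tin takes one box in the middle and six round it.
- bead_box_0: Round bead box (flat screw box 39 mm diameter, 14 mm high, with a round wooden knob 14 mm diameter on top, from 14 to 30 mm above its underside, 56 g). All bead boxes are alike but for their print. Origin in the middle of its underside, z up through the knob. May be absent (None) in a run: 3 to 5 are there.
- bead_box_1: Round bead box (flat screw box 39 mm diameter, 14 mm high, with a round wooden knob 14 mm diameter on top, from 14 to 30 mm above its underside, 56 g). All bead boxes are alike but for their print. Origin in the middle of its underside, z up through the knob. May be absent (None) in a run: 3 to 5 are there.
- bead_box_2: Round bead box (flat screw box 39 mm diameter, 14 mm high, with a round wooden knob 14 mm diameter on top, from 14 to 30 mm above its underside, 56 g). All bead boxes are alike but for their print. Origin in the middle of its underside, z up through the knob. May be absent (None) in a run: 3 to 5 are there.
- bead_box_3: Round bead box (flat screw box 39 mm diameter, 14 mm high, with a round wooden knob 14 mm diameter on top, from 14 to 30 mm above its underside, 56 g). All bead boxes are alike but for their print. Origin in the middle of its underside, z up through the knob. May be absent (None) in a run: 3 to 5 are there.
- bead_box_4: Round bead box (flat screw box 39 mm diameter, 14 mm high, with a round wooden knob 14 mm diameter on top, from 14 to 30 mm above its underside, 56 g). All bead boxes are alike but for their print. Origin in the middle of its underside, z up through the knob. May be absent (None) in a run: 3 to 5 are there.
Mind the look-alikes: they are no part of the job. What is shaped like the bead_box_0 but yellow is not meant.

How it is judged (in metres and radians):
On the way, in this order (a step that is already met when the one before it is completed fails the run):
1. the clamp lever is swung open (value of joint clamp_lever above 1 rad), for 0.1 s.
2. the carriage stands at the loading mark with the clamp locked (y of pointer in the frame of load_mark between -0.006 and 0.006 m and value of joint clamp_lever below 0.15 rad), for 0.2 s.
3. all bead boxes are packed flat in the tin, one in the middle, with the carriage locked at the mark (all of step 2 and horizontal distance between each of bead_box_0, bead_box_1, bead_box_2, bead_box_3, bead_box_4 and tin_floor below 0.05 m and z of bead_box_0 in the frame of tin_floor between -0.006 and 0.006 m and angle between each of bead_box_0, bead_box_1, bead_box_2, bead_box_3, bead_box_4's own z axis and vertical below 0.15 rad and z of bead_box_1 in the frame of tin_floor between -0.006 and 0.006 m and z of bead_box_2 in the frame of tin_floor between -0.006 and 0.006 m and z of bead_box_3 in the frame of tin_floor between -0.006 and 0.006 m and z of bead_box_4 in the frame of tin_floor between -0.006 and 0.006 m and not (horizontal distance between each of bead_box_0, bead_box_1, bead_box_2, bead_box_3, bead_box_4 and tin_floor above 0.012 m)), for 0.2 s.
At the end, for the whole second after the job is handed in: Every bead box present stands flat in the tin (within 6 mm of its floor, tilt under 0.15 rad, at most 50 mm from its centre), one within 12 mm of the tin's centre; carriage within 8 mm of its home stop; lever within 0.15 rad of locked; all at rest (horizontal distance between each of bead_box_0, bead_box_1, bead_box_2, bead_box_3, bead_box_4 and tin_floor below 0.05 m and z of bead_box_0 in the frame of tin_floor between -0.006 and 0.006 m and angle between each of bead_box_0, bead_box_1, bead_box_2, bead_box_3, bead_box_4's own z axis and vertical below 0.15 rad and z of bead_box_1 in the frame of tin_floor between -0.006 and 0.006 m and z of bead_box_2 in the frame of tin_floor between -0.006 and 0.006 m and z of bead_box_3 in the frame of tin_floor between -0.006 and 0.006 m and z of bead_box_4 in the frame of tin_floor between -0.006 and 0.006 m and not (horizontal distance between each of bead_box_0, bead_box_1, bead_box_2, bead_box_3, bead_box_4 and tin_floor above 0.012 m) and value of joint carriage below 0.008 m and value of joint clamp_lever below 0.15 rad and linear speed of each of bead_box_0, bead_box_1, bead_box_2, bead_box_3, bead_box_4 below 0.02 m/s); the robot touches nothing.
Of bead_box_0, bead_box_1, bead_box_2, bead_box_3, bead_box_4 only 3 to 5 are there at a start; the rules pass over those that are not, and their reading is None.
At some moment in a run one of bead_box_0, bead_box_1, bead_box_2, bead_box_3, bead_box_4 may be knocked a few centimetres aside while the robot is not near it.
It also fails if it takes over 210 s, if anything falls off the work surface, if the arm or the gripper's body presses on something with over 40 N, if the wrist force passes 120 N, or if a joint passes its speed limit or range.

## Working session

There is one attempt and no reset: what is moved stays moved. The work goes in short steps, Python scripts to look and compute and a tool call to move; the robot and the scene stay as the last step left them, time stands still between calls to the robot, and variables do not carry over. Pictures are saved under pics/ and viewed, at most 14 in all, crops included, and the job is handed in when it is done.

Besides the shell and the picture viewer there is one more tool, called after "Request:" as name([rows], argument=value, ...), one row to a line, values as JSON. carry_out: Moves the arm, as the interface text tells. Its arguments: {"type":"object","properties":{"targets":{"type":"array"}},"required":["targets"]}

```bash
mkdir -p pics; ls; cat > h.py <<'E'
import numpy as np, cv2
from plant import *
def w2p(cam,X):
    c=camera_params(cam); p=np.array(c['R'])@np.array(X,float)+np.array(c['t']).ravel()
    return c['fx']*p[0]/p[2]+c['cx'], c['fy']*p[1]/p[2]+c['cy']
def ray(cam,u,v,st=None):
    c=camera_params(cam); d=np.array([(u-c['cx'])/c['fx'],(v-c['cy'])/c['fy'],1.])
    if cam=='wrist':
        T=np.array(c['tool_from_camera']); R=np.array(st['tool_rot']); p=np.array(st['ee_pos'])
        return R@T[:3,3]+p, R@T[:3,:3]@d
    R=np.array(c['R']); t=np.array(c['t']).ravel()
    return -R.T@t, R.T@d
def atz(cam,u,v,z,st=None):
    o,d=ray(cam,u,v,st); return o+d*(z-o[2])/d[2]
def atd(cam,u,v,dep,st=None):
    o,d=ray(cam,u,v,st); return o+d*dep
def save(cam,name):
    p,d=grab_frame(cam); cv2.imwrite('pics/'+name,p[:,:,::-1]); return p,d
E
python3 - <<'E'
from h import *
s=read_state(); print(s['time'],s['ee_pos'],s['tool_rot'],tcp_to_grasp,s['gripper_width'])
for cam in('scene','side'):
    p,d=save(cam,cam+'0.png')
    for q in['bead_box_0','pull_post','lever_post','pointer','load_mark','tin_floor','dust_cover','slide_base','lever_pivot']:
        for r in search_frame(cam,q)[:8]:
            u,v=r['position']; dd=d[int(v),int(u)]
            print(cam,q,round(r['confidence'],2),np.round([u,v]),np.round(atd(cam,u,v,dd)))
E
```

```text
pics
0.0 [ 148.32682574 -657.72362499  211.42253795] [[ 9.75502238e-01  2.19989106e-01 -4.20716476e-04]
 [ 2.19989500e-01 -9.75499914e-01  2.13007603e-03]
 [ 5.81846353e-05 -2.17044714e-03 -9.99997643e-01]] 18.700000000000003 87.92637746661677
scene bead_box_0 0.57 [262. 261.] [515. 229.  29.]
scene bead_box_0 0.57 [223. 341.] [405. 405.  20.]
scene bead_box_0 0.52 [242. 306.] [448. 329.  15.]
scene lever_post 0.56 [394. 172.] [ 526. -262.   24.]
scene pointer 0.7 [390. 173.] [ 528. -244.   29.]
scene pointer 0.66 [368. 179.] [ 543. -164.   42.]
scene tin_floor 0.71 [368. 178.] [ 551. -176.   30.]
scene dust_cover 0.86 [344. 189.] [ 578. -105.   11.]
scene slide_base 0.96 [343. 189.] [ 577. -100.   12.]
scene lever_pivot 0.62 [368. 182.] [ 512. -129.   81.]
side bead_box_0 0.59 [303. 338.] [412. 407.  16.]
side bead_box_0 0.58 [296. 270.] [511. 229.  13.]
side bead_box_0 0.53 [334. 275.] [410. 206.  13.]
side bead_box_0 0.45 [299. 305.] [456. 331.  20.]
side pull_post 0.79 [332. 178.] [ 549. -148.   40.]
side pull_post 0.7 [317. 192.] [580. -89.  14.]
side lever_post 0.61 [352. 166.] [ 506. -226.   50.]
side lever_post 0.58 [295. 269.] [514. 229.  14.]
side lever_post 0.39 [320. 192.] [571. -97.  12.]
side pointer 0.8 [328. 177.] [ 569. -160.   30.]
side dust_cover 0.89 [316. 193.] [583. -90.  11.]
side dust_cover 0.75 [334. 174.] [ 555. -182.   32.]
side slide_base 0.73 [319. 193.] [573. -93.  11.]
side lever_pivot 0.65 [355. 164.] [ 501. -243.   47.]
```

```bash
python3 - <<'E'
import cv2
a=cv2.imread('pics/scene0.png');b=cv2.imread('pics/side0.png')
print(a.shape)
cv2.imwrite('pics/scA.png',cv2.resize(a[130:380,180:440],None,fx=2.3,fy=2.3,interpolation=2))
cv2.imwrite('pics/siA.png',cv2.resize(b[130:380,220:480],None,fx=2.3,fy=2.3,interpolation=2))
E
```

```text
(400, 640, 3)
```

View pics/scA.png

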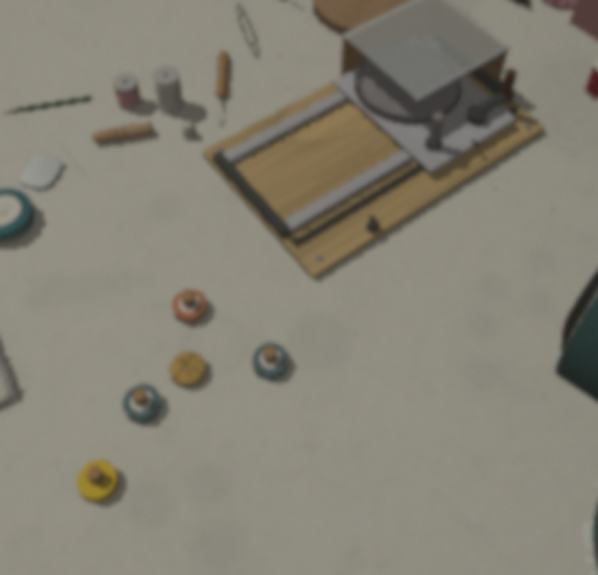

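View pics/siA.png

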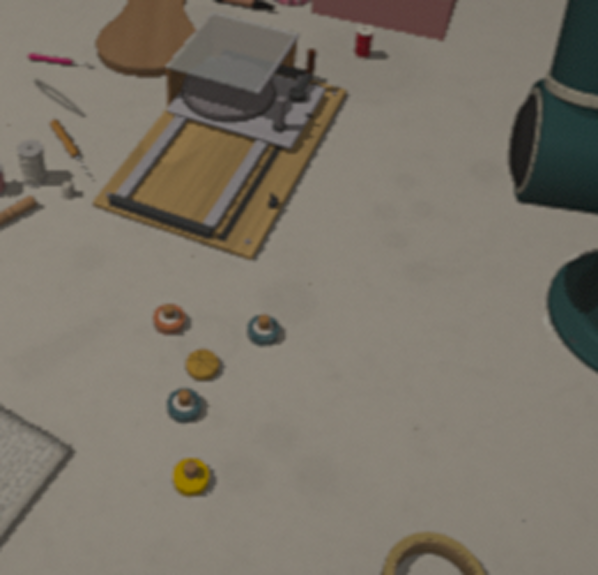

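The pictures show the slide at top right with the dust cover at its far end. The reddish lever post is at scA (510,80), the pull post at scA (437,122) and the load mark at scA (373,225). There are three knobbed boxes: orange at scA (190,306), teal at (271,360) and teal at (142,403). The yellow knobbed one and the knobless tan one are decoys.

```bash
python3 - <<'E'
from h import *
P={'scene':dict(A=(545,130,12),B=(316,278,12),C=(205,153,12),mark=(373,221,34),markb=(373,232,12),lev=(511,72,86),pull=(437,117,84),pt=(485,158,31)),
'side':dict(A=(347,88,12),B=(255,257,12),C=(95,203,12),mark=(274,196,34),markb=(274,206,12),lev=(311,51,86),pull=(283,94,84))}
for c,o in(('scene',(180,130)),('side',(220,130))):
    for k,(u,v,z) in P[c].items(): print(c,k,np.round(atz(c,u/2.3+o[0],v/2.3+o[1],z)))
c=camera_params('wrist');print(c)
a=cv2.imread('pics/scene0.png');b=cv2.imread('pics/side0.png')
cv2.imwrite('pics/both.png',np.vstack([cv2.resize(a,(448,280)),cv2.resize(b,(448,280))]))
E
```

```text
scene A [ 447. -282.   12.]
scene B [458.  96.  12.]
scene C [690.  88.  12.]
scene mark [466.   4.  34.]
scene markb [465.   3.  12.]
scene lev [ 505. -260.   86.]
scene pull [ 509. -133.   84.]
scene pt [ 453. -171.   31.]
side A [ 452. -290.   12.]
side B [460.  96.  12.]
side C [692.  89.  12.]
side mark [469.   3.  34.]
side markb [469.  -0.  12.]
side lev [ 508. -260.   86.]
side pull [ 512. -147.   84.]
{'fx': 289.59155405577604, 'fy': 289.59155405577604, 'cx': 323.87917668623186, 'cy': 197.94030461942228, 'tool_from_camera': array([[-6.32542289e-04, -9.47072767e-01, -3.21018340e-01,
         8.32184535e+01],
       [ 9.99999786e-01, -6.52055749e-04, -4.67197965e-05,
        -1.14836918e+00],
       [-1.65074807e-04, -3.21018301e-01,  9.47072977e-01,
        -1.72461324e+02],
       [ 0.00000000e+00,  0.00000000e+00,  0.00000000e+00,
         1.00000000e+00]])}
```

View pics/both.png

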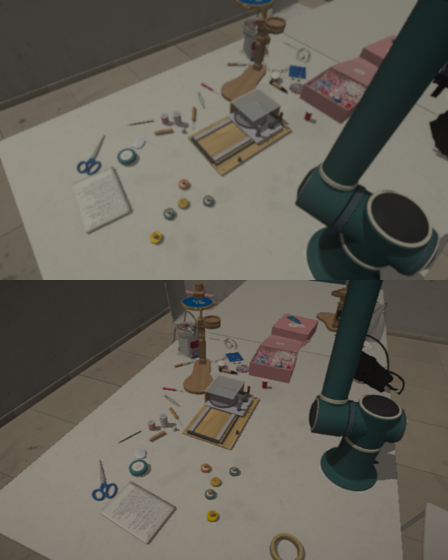

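The full frames show no more knobbed boxes than those three. I'll go over the lever and pull posts for a closer look.

Request:
carry_out([
  {"tx": 4.3,"ty": -3.8,"tz": 0,"az": 0.15,"ax": 0,"ay": 0,"hand": 1},
  {"tx": 8.6,"ty": -7.6,"tz": 0,"az": 0.3,"ax": 0,"ay": 0,"hand": 1},
  {"tx": 12.9,"ty": -11.5,"tz": 0,"az": 0.5,"ax": 0,"ay": 0,"hand": 1},
  {"tx": 17.2,"ty": -15.4,"tz": 0,"az": 0.7,"ax": 0,"ay": 0,"hand": 1},
  {"tx": 21.4,"ty": -19.2,"tz": 0,"az": 0.8,"ax": 0,"ay": 0,"hand": 0.6},
])

```text
time: 1.62
ee_pos: [315.9, -422.6, 213.0]
tool_rot: [[0.997, 0.081, 0.001], [0.081, -0.997, -0.001], [0.001, 0.001, -1.0]]
wrist_force: [1.1, -0.0, -0.3]
gripper_width: 80.1
finger_force: 0.0
```

```bash
cat >> h.py <<'E'
def go(x,y,z,yaw=None):
    """print tool-frame move (cm, 10deg) from measured pose; yaw= world heading of tool x, deg"""
    s=read_state(); R=np.array(s['tool_rot']); d=np.array([x,y,z])-np.array(s['ee_pos'])
    cur=np.degrees(np.arctan2(R[1,0],R[0,0])); az=0 if yaw is None else -(yaw-cur)/10
    print('t=%.1f'%s['time'],'at',np.round(s['ee_pos'],1),'yaw %.1f'%cur,'-> t',np.round(R.T@d/10,2),'az %.2f'%az,'w %.1f'%s['gripper_width'])
E
python3 -c "
from h import *; go(480,-190,150,-1.7)"
```

```text
t=1.6 at [ 315.9 -422.6  213. ] yaw 4.7 -> t [ 18.24 -21.85   6.3 ] az 0.64 w 80.1
```

Request:
carry_out([
  {"tx": 3.6,"ty": -4.4,"tz": 1,"az": 0.13,"ax": 0,"ay": 0,"hand": 0.5},
  {"tx": 7.3,"ty": -8.8,"tz": 2,"az": 0.26,"ax": 0,"ay": 0,"hand": 0.5},
  {"tx": 11,"ty": -13.2,"tz": 3.5,"az": 0.4,"ax": 0,"ay": 0,"hand": 0.5},
  {"tx": 14.6,"ty": -17.5,"tz": 5,"az": 0.5,"ax": 0,"ay": 0,"hand": 0.5},
  {"tx": 18.2,"ty": -21.8,"tz": 6.3,"az": 0.64,"ax": 0,"ay": 0,"hand": 0.5},
])

```text
time: 2.25
ee_pos: [479.4, -190.3, 149.6]
tool_rot: [[1.0, -0.03, 0.001], [-0.03, -1.0, -0.0], [0.001, 0.0, -1.0]]
wrist_force: [-0.2, -0.5, 0.1]
gripper_width: 44.2
finger_force: 0.0
```

```bash
python3 - <<'E'
from h import *
s=read_state(); print(s['time'],s['ee_pos'])
p,d=save('wrist','w1.png')
for q in['pull_post','lever_post','pointer','load_mark']:
    for r in search_frame('wrist',q)[:3]:
        u,v=r['position']; dd=d[int(v),int(u)]
        print(q,round(r['confidence'],2),np.round([u,v]),np.round(atd('wrist',u,v,dd,s)))
E
```

```text
2.25 [ 479.40749866 -190.29288561  149.58191539]
pull_post 0.7 [306. 152.] [ 513. -173.   29.]
pull_post 0.46 [147. 193.] [474.   0.  27.]
lever_post 0.59 [369. 157.] [ 509. -234.   49.]
pointer 0.94 [304. 151.] [ 514. -171.   31.]
load_mark 0.74 [147. 192.] [474.  -1.  27.]
load_mark 0.57 [309. 154.] [ 511. -175.   31.]
```

View pics/w1.png

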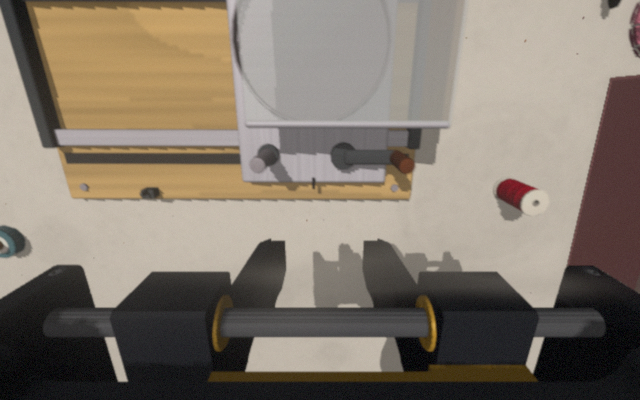

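This shows the pull post top at (258,165), the lever post top at (406,166), the pointer tip at (313,188) and the mark at (149,192).

```bash
python3 - <<'E'
from h import *
s=read_state()
for n,u,v,z in[('pull',258,165,84),('lev',406,166,86),('ptr',313,188,31),('mark',149,192,34),('markb',151,189,34),('pivot',342,154,48),('rail1',55,143,25),('rail2',240,143,25),('baseL',70,198,12),('baseR',411,198,12)]:
    print(n,np.round(atz('wrist',u,v,z,s),1))
p=cv2.imread('pics/w1.png')
cv2.imwrite('pics/w1c.png',cv2.resize(p[120:220,120:440],None,fx=2.5,fy=2.5,interpolation=2))
go(502,-262,100,-1.7);go(507.5,-257.5,57)
E
```

```text
pull [ 511.3 -136.9   84. ]
lev [ 507.3 -260.2   86. ]
ptr [ 474.  -179.6   31. ]
mark [475.5  -8.5  34. ]
markb [478.7 -11.3  34. ]
pivot [ 512.  -209.3   48. ]
rail1 [527.6  81.2  25. ]
rail2 [ 522.2 -107.    25. ]
baseL [464.5  96.4  12. ]
baseR [ 453.3 -289.1   12. ]
t=2.5 at [ 478.4 -192.   149.9] yaw -1.6 -> t [2.55 6.92 4.99] az 0.01 w 44.3
t=2.5 at [ 478.4 -192.   149.9] yaw -1.6 -> t [3.09 6.46 9.29] az 0.00 w 44.3
```

View pics/w1c.png

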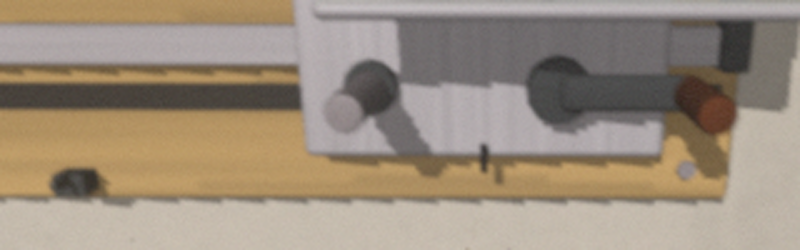

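Request:
carry_out([
  {"tx": 1.5,"ty": 3.5,"tz": 1,"az": 0,"ax": 0,"ay": 0,"hand": 0.5},
  {"tx": 3.1,"ty": 6.9,"tz": 3,"az": 0,"ax": 0,"ay": 0,"hand": 0.5},
  {"tx": 3.1,"ty": 6.9,"tz": 6,"az": 0,"ax": 0,"ay": 0,"hand": 0.5},
  {"tx": 3.1,"ty": 6.9,"tz": 9.2,"az": 0,"ax": 0,"ay": 0,"hand": 0.5},
  {"tx": 3.1,"ty": 6.9,"tz": 9.2,"az": 0,"ax": 0,"ay": 0,"hand": 0.3},
])

```text
time: 3.12
ee_pos: [504.2, -262.3, 55.4]
tool_rot: [[0.999, -0.032, -0.005], [-0.032, -0.999, 0.003], [-0.005, -0.002, -1.0]]
wrist_force: [-0.5, 0.7, 0.5]
gripper_width: 36.1
finger_force: 0.0
```

Request:
carry_out([
  {"tx": 0,"ty": 0,"tz": 0,"az": 0,"ax": 0,"ay": 0,"hand": 0.0},
  {"tx": 0,"ty": 0,"tz": 0,"az": 0,"ax": 0,"ay": 0,"hand": 0.0},
  {"tx": 0,"ty": 0,"tz": 0,"az": 0,"ax": 0,"ay": 0,"hand": 0.0},
  {"tx": 0,"ty": 0,"tz": 0,"az": 0,"ax": 0,"ay": 0,"hand": 0.0},
  {"tx": 0,"ty": 0,"tz": 0,"az": 0,"ax": 0,"ay": 0,"hand": 0.0},
])

```text
time: 3.75
ee_pos: [509.4, -262.3, 60.5]
tool_rot: [[1.0, -0.029, 0.004], [-0.029, -1.0, -0.002], [0.004, 0.002, -1.0]]
wrist_force: [-0.3, 1.0, 6.1]
gripper_width: 0.2
finger_force: 3.1
```

```bash
python3 - <<'E'
from h import *
s=read_state(); print(s['ee_pos'],s['q'],s['wrist_force'],s['gripper_width'])
p,d=save('wrist','w2.png')
cv2.imwrite('pics/w2c.png',cv2.resize(cv2.imread('pics/w2.png')[100:400,200:500],None,fx=2,fy=2,interpolation=2))
E
```

```text
[ 509.42030112 -262.33482692   60.48490579] [-5.19244505e-01  2.11799658e-01  1.96920933e+00  4.31606092e-04
  9.56196791e-01  1.08038343e+00] [-0.25397526  0.95014926  6.05565772] 0.16623788631262265
```

View pics/w2c.png

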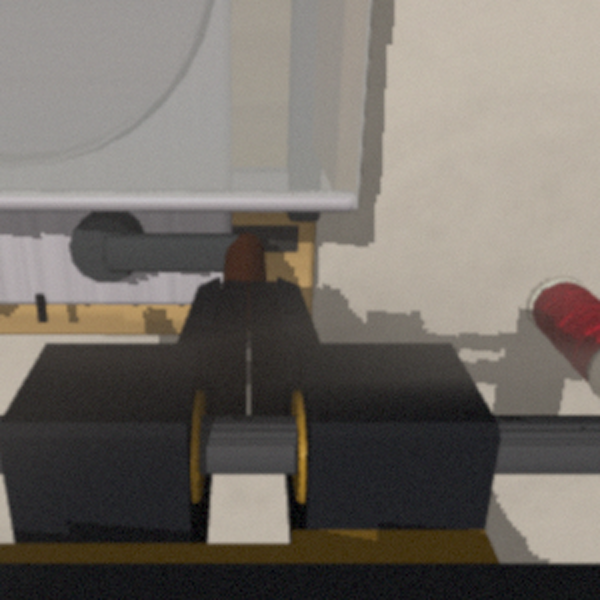

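```bash
python3 - <<'E'
from h import *
s=read_state(); p,d=grab_frame('wrist')
def wp(X):
    c=camera_params('wrist');T=np.array(c['tool_from_camera']);R=np.array(s['tool_rot'])
    q=np.linalg.inv(T)@np.r_[R.T@(np.array(X)-s['ee_pos']),1]; return np.round([c['fx']*q[0]/q[2]+c['cx'],c['fy']*q[1]/q[2]+c['cy']],1)
for x in(507,515,523):print(x,wp([x,-261,86]),wp([x,-261,48]))
print('tcp',wp(s['ee_pos']), 'at z 100', wp([s['ee_pos'][0],s['ee_pos'][1],100]))
for v in(215,220,225,230,235,240,245,250,255,260): print(v,d[v,322], np.round(atd('wrist',322,v,d[v,322],s),1))
for u,v in[(300,v) for v in(180,195,198,201,205,210)]: print(u,v,np.round(atd('wrist',u,v,d[v,u],s),1))
print(wp([510,-211,48]), np.round(atz('wrist',255,222,48,s),1))
E
```

```text
507 [323.5 256.4] [323.5 228.7]
515 [323.1 243.9] [323.1 218.2]
523 [322.7 231. ] [322.8 207.3]
tcp [325.4 233.3] at z 100 [326.  265.8]
215 237.32889 [ 503.2 -259.7   12.6]
220 196.79013 [ 515.1 -260.2   51.4]
225 188.74913 [ 515.1 -260.3   59.9]
230 181.09506 [ 515.2 -260.3   67.9]
235 174.42168 [ 515.2 -260.3   74.9]
240 162.94426 [ 517.6 -260.5   86.2]
245 156.55568 [ 517.9 -260.5   92.9]
250 150.5013 [ 518.3 -260.5   99.1]
255 146.26698 [ 518.  -260.5  103.7]
260 142.55768 [ 517.5 -260.5  107.8]
300 180 [ 553.5 -250.3   89. ]
300 195 [ 545.3 -249.8   88.6]
300 198 [ 543.6 -249.7   88.6]
300 201 [ 542.3 -249.7   89.6]
300 205 [ 519.1 -244.    31.1]
300 210 [ 514.7 -243.6   30. ]
[251.7 226.8] [ 513.6 -213.7   48. ]
```

```bash
python3 - <<'E'
from h import *
s=read_state(); print(s['ee_pos'])
out=[]
for cam in('scene','side'):
    p,d=grab_frame(cam); u,v=map(int,w2p(cam,[508,-261,75])); print(cam,u,v)
    c=p[v-45:v+30,max(0,u-50):u+50,::-1]; c=cv2.resize(c,None,fx=4,fy=4,interpolation=2)
    for z in(60,86): 
        a=w2p(cam,[508,-261,z]); cv2.circle(c,(int((a[0]-u+50)*4),int((a[1]-v+45)*4)),3,(0,0,255),-1)
    out.append(c)
cv2.imwrite('pics/tip.png',np.hstack(out))
p,d=grab_frame('wrist')
T=np.array(camera_params('wrist')['tool_from_camera']);c=camera_params('wrist')
for u in(308,316,322,330):
    for v in range(216,262,4):
        q=T@np.r_[np.array([(u-c['cx'])/c['fx'],(v-c['cy'])/c['fy'],1])*d[v,u],1]; print(u,v,np.round(q[:3],1),end=' | ')
    print()
E
```

```text
[ 509.41660692 -262.31902063   60.49440104]
scene 401 163
side 354 154
308 216 [  5.7 -12.2  16. ] | 308 220 [  4.5 -12.   11.7] | 308 224 [  1.1 -12.1  12.5] | 308 228 [ -1.8 -12.1  12.4] | 308 232 [ -4.4 -12.1  11.4] | 308 236 [-16.2 -13.2  29.1] | 308 240 [ 10.4  -9.7 -30. ] | 308 244 [ 10.2  -9.5 -34.3] | 308 248 [ 10.2  -9.3 -38.7] | 308 252 [  9.7  -9.1 -41.9] | 308 256 [  9.6  -8.9 -45.7] | 308 260 [  8.6  -8.8 -47.9] | 
316 216 [ 5.6 -6.5 16.1] | 316 220 [ 4.2 -6.5 12.3] | 316 224 [ 4.5 -6.3  4.8] | 316 228 [ 4.7 -6.1 -2. ] | 316 232 [ 4.5 -6.  -7.5] | 316 236 [  4.6  -5.8 -13.3] | 316 240 [  8.6  -5.4 -26.4] | 316 244 [  8.3  -5.3 -30.6] | 316 248 [  8.9  -5.2 -36.2] | 316 252 [  8.3  -5.1 -39.5] | 316 256 [  8.9  -5.  -44.5] | 316 260 [  8.3  -4.9 -47.3] | 
322 216 [ 5.  -2.3 17.6] | 322 220 [ 5.2 -2.3 10. ] | 322 224 [ 5.2 -2.3  3.3] | 322 228 [ 5.2 -2.2 -3. ] | 322 232 [  6.3  -2.2 -11.3] | 322 236 [  5.9  -2.1 -15.9] | 322 240 [  8.9  -2.1 -27. ] | 322 244 [  8.6  -2.  -31.2] | 322 248 [  8.8  -2.  -36.1] | 322 252 [  8.1  -2.  -39. ] | 322 256 [  8.7  -2.  -44.1] | 322 260 [  8.8  -1.9 -48.1] | 
330 216 [-7.4  4.  48. ] | 330 220 [ 2.2  3.3 17.1] | 330 224 [2.3 3.2 9.8] | 330 228 [2.2 3.1 3.4] | 330 232 [ 2.7  2.9 -3.6] | 330 236 [ 2.9  2.8 -9.9] | 330 240 [  8.6   2.4 -26.5] | 330 244 [  8.8   2.3 -31.6] | 330 248 [  8.7   2.2 -36. ] | 330 252 [  8.6   2.1 -39.9] | 330 256 [  8.2   2.1 -43.2] | 330 260 [  8.3   2.  -47.3] |
```

View pics/tip.png

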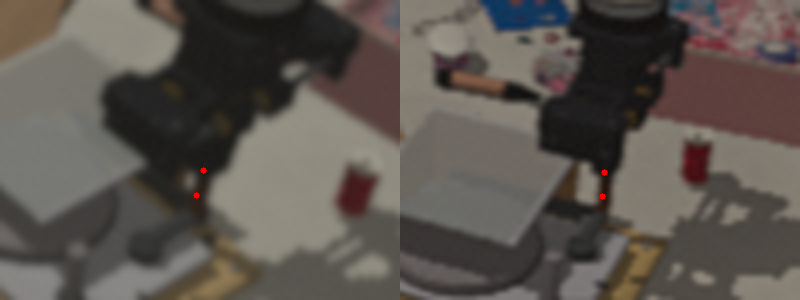

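The camera shows the fingertips resting on top of the post, at z≈86, while ee_pos reads 60. The real tips are therefore about 26 mm behind the reported TCP, and I'll allow for that. Next I lift, open and descend deeper.

Request:
carry_out([
  {"tx": 0,"ty": 0,"tz": -1,"az": 0,"ax": 0,"ay": 0,"hand": 0.1},
  {"tx": 0,"ty": 0,"tz": -1.5,"az": 0,"ax": 0,"ay": 0,"hand": 0.5},
  {"tx": 0,"ty": 0,"tz": -1.5,"az": 0,"ax": 0,"ay": 0,"hand": 0.5},
  {"tx": 0,"ty": 0,"tz": -1.5,"az": 0,"ax": 0,"ay": 0,"hand": 0.5},
  {"tx": 0,"ty": 0,"tz": -1.5,"az": 0,"ax": 0,"ay": 0,"hand": 0.5},
])

```text
time: 4.62
ee_pos: [507.1, -261.6, 72.3]
tool_rot: [[1.0, -0.03, -0.001], [-0.03, -1.0, 0.0], [-0.001, -0.0, -1.0]]
wrist_force: [-0.6, 0.0, 0.5]
gripper_width: 43.8
finger_force: 0.0
```

```bash
python3 - <<'E'
from h import *
s=read_state(); print(s['ee_pos'],s['gripper_width'],s['wrist_force'])
p,d=grab_frame('wrist')
T=np.array(camera_params('wrist')['tool_from_camera']);c=camera_params('wrist')
tl=lambda u,v:(T@np.r_[np.array([(u-c['cx'])/c['fx'],(v-c['cy'])/c['fy'],1])*d[v,u],1])[:3]
for u,v in[(420,280),(420,300),(440,340),(100,280),(100,320),(275,240),(275,244),(375,244),(320,375),(320,390)]: print(u,v,np.round(tl(u,v),1))
# tip row per finger
X=np.array([[tl(u,v) for u in range(200,450,2)] for v in range(215,262,3)])
m=(np.abs(X[...,0])<14)&(X[...,2]<-5)&(np.abs(X[...,1])<60)
print('max z', X[m][:,2].max(), np.sort(X[m][:,2])[-10:].round(1), X[m][:,1].min(),X[m][:,1].max())
# post estimate
W=np.array([atd('wrist',u,v,d[v,u],s) for u in range(290,360) for v in range(200,262)])
k=(W[:,2]>52)&(W[:,2]<84)&(abs(W[:,0]-508)<14)&(abs(W[:,1]+261)<14); print(k.sum(),W[k].min(0),W[k].max(0))
E
```

```text
[ 507.11571615 -261.61865584   72.26476018] 43.784329390933486 [-0.6187034   0.00268747  0.53720109]
420 280 [ 31.8  27.8 -98.2]
420 300 [  26.7   27.5 -100.8]
440 340 [  25.7   28.2 -114.9]
100 280 [ -84.9 -221.4   71.6]
100 320 [  25.   -63.2 -107.1]
275 240 [  8.7 -28.4 -26.5]
275 244 [  8.8 -27.6 -31.6]
375 244 [  8.8  26.7 -31.7]
320 375 [  18.    -2.  -118.3]
320 390 [  22.2   -1.9 -125.4]
max z -5.178388110627736 [-9.1 -8.6 -7.4 -7.2 -7.  -6.9 -6.2 -5.6 -5.5 -5.2] -37.5402873953976 35.58664309041218Traceback (most recent call last):
  File "<stdin>", line 12, in <module>
  File "h.py", line 16, in atd
    o,d=ray(cam,u,v,st); return o+d*dep
        ~~~^^^^^^^^^^^^
  File "h.py", line 7, in ray
    c=camera_params(cam); d=np.array([(u-c['cx'])/c['fx'],(v-c['cy'])/c['fy'],1.])
ValueError: time passes only in moves, steps and waits
```

Request:
carry_out([
  {"tx": 0.05,"ty": 0,"tz": 1,"az": 0,"ax": 0,"ay": 0,"hand": 0.5},
  {"tx": 0.05,"ty": 0,"tz": 2.5,"az": 0,"ax": 0,"ay": 0,"hand": 0.5},
  {"tx": 0.05,"ty": 0,"tz": 4,"az": 0,"ax": 0,"ay": 0,"hand": 0.5},
  {"tx": 0.05,"ty": 0,"tz": 4,"az": 0,"ax": 0,"ay": 0,"hand": 0.1},
  {"tx": 0.05,"ty": 0,"tz": 4,"az": 0,"ax": 0,"ay": 0,"hand": 0},
])

```text
time: 5.3
ee_pos: [507.9, -261.8, 32.4]
tool_rot: [[1.0, -0.03, -0.0], [-0.03, -1.0, 0.0], [-0.0, -0.0, -1.0]]
wrist_force: [-0.1, -0.8, 0.7]
gripper_width: 26.0
finger_force: 0.0
```

Request:
carry_out([
  {"tx": 0,"ty": 0,"tz": 0,"az": 0,"ax": 0,"ay": 0,"hand": 0.0},
  {"tx": 0,"ty": 0,"tz": 0,"az": 0,"ax": 0,"ay": 0,"hand": 0.0},
  {"tx": 0,"ty": 0,"tz": 0,"az": 0,"ax": 0,"ay": 0,"hand": 0.0},
  {"tx": 0,"ty": 0,"tz": 0,"az": 0,"ax": 0,"ay": 0,"hand": 0.0},
  {"tx": 0,"ty": 0,"tz": 0,"az": 0,"ax": 0,"ay": 0,"hand": 0.0},
])

```text
time: 5.92
ee_pos: [508.4, -261.1, 33.2]
tool_rot: [[1.0, -0.03, 0.001], [-0.03, -1.0, 0.001], [0.001, -0.001, -1.0]]
wrist_force: [1.1, 4.9, 1.6]
gripper_width: 13.0
finger_force: 30.0
```

Request:
carry_out([
  {"tx": -0.65,"ty": -0.04,"tz": 0,"az": 0,"ax": 0,"ay": 0,"hand": 0.0},
  {"tx": -1.29,"ty": -0.17,"tz": 0,"az": 0,"ax": 0,"ay": 0,"hand": 0.0},
  {"tx": -1.9,"ty": -0.38,"tz": 0,"az": 0,"ax": 0,"ay": 0,"hand": 0.0},
  {"tx": -2.48,"ty": -0.66,"tz": 0,"az": 0,"ax": 0,"ay": 0,"hand": 0.0},
  {"tx": -3.03,"ty": -1.02,"tz": 0,"az": 0,"ax": 0,"ay": 0,"hand": 0.0},
])

```text
time: 6.55
ee_pos: [479.8, -253.1, 33.2]
tool_rot: [[1.0, -0.029, 0.004], [-0.029, -1.0, -0.005], [0.005, 0.005, -1.0]]
wrist_force: [3.4, -6.7, -6.4]
gripper_width: 13.0
finger_force: 30.0
```

Request:
carry_out([
  {"tx": -0.56,"ty": -0.5,"tz": 0,"az": 0,"ax": 0,"ay": 0,"hand": 0.0},
  {"tx": -1.04,"ty": -1.07,"tz": 0,"az": 0,"ax": 0,"ay": 0,"hand": 0.0},
  {"tx": -1.43,"ty": -1.71,"tz": 0,"az": 0,"ax": 0,"ay": 0,"hand": 0.0},
  {"tx": -1.63,"ty": -2.17,"tz": 0,"az": 0,"ax": 0,"ay": 0,"hand": 0.0},
  {"tx": -1.75,"ty": -2.5,"tz": 0,"az": 0,"ax": 0,"ay": 0,"hand": 0.0},
])

```text
time: 7.18
ee_pos: [461.5, -228.1, 33.1]
tool_rot: [[1.0, -0.029, 0.002], [-0.029, -1.0, -0.005], [0.002, 0.005, -1.0]]
wrist_force: [0.7, -7.5, -3.8]
gripper_width: 13.0
finger_force: 30.0
```

Request:
carry_out([
  {"tx": 0,"ty": 0,"tz": 0,"az": 0,"ax": 0,"ay": 0,"hand": 0.1},
  {"tx": 0,"ty": 0,"tz": 0,"az": 0,"ax": 0,"ay": 0,"hand": 0.4},
  {"tx": 0,"ty": 0,"tz": 0,"az": 0,"ax": 0,"ay": 0,"hand": 0.5},
  {"tx": 0,"ty": 0,"tz": -3,"az": 0,"ax": 0,"ay": 0,"hand": 0.5},
  {"tx": 0,"ty": 0,"tz": -6.5,"az": 0,"ax": 0,"ay": 0,"hand": 0.5},
])

```text
time: 7.8
ee_pos: [460.4, -224.7, 97.6]
tool_rot: [[1.0, -0.029, -0.002], [-0.029, -1.0, 0.001], [-0.002, -0.001, -1.0]]
wrist_force: [0.5, -0.3, 0.9]
gripper_width: 44.1
finger_force: 0.0
```

```bash
python3 - <<'E'
from h import *
go(510,-136,100,-1.7); go(510,-136,33,-1.7)
E
```

```text
t=7.8 at [ 460.4 -224.7   97.6] yaw -1.7 -> t [ 4.7  -9.01 -0.24] az 0.00 w 44.1
t=7.8 at [ 460.4 -224.7   97.6] yaw -1.7 -> t [ 4.71 -9.    6.46] az 0.00 w 44.1
```

Request:
carry_out([
  {"tx": 2.3,"ty": -4.5,"tz": 0,"az": 0,"ax": 0,"ay": 0,"hand": 0.5},
  {"tx": 4.7,"ty": -9.0,"tz": 0,"az": 0,"ax": 0,"ay": 0,"hand": 0.5},
  {"tx": 4.7,"ty": -9.0,"tz": 1,"az": 0,"ax": 0,"ay": 0,"hand": 0.5},
  {"tx": 4.7,"ty": -9.0,"tz": 4,"az": 0,"ax": 0,"ay": 0,"hand": 0.5},
  {"tx": 4.7,"ty": -9.0,"tz": 6.8,"az": 0,"ax": 0,"ay": 0,"hand": 0.3},
])

```text
time: 8.43
ee_pos: [510.4, -137.1, 28.7]
tool_rot: [[1.0, -0.029, -0.0], [-0.029, -1.0, -0.001], [-0.0, 0.001, -1.0]]
wrist_force: [-0.4, -0.0, 0.4]
gripper_width: 36.2
finger_force: 0.0
```

Request:
carry_out([
  {"tx": 0,"ty": 0,"tz": 0,"az": 0,"ax": 0,"ay": 0,"hand": 0.1},
  {"tx": 0,"ty": 0,"tz": 0,"az": 0,"ax": 0,"ay": 0,"hand": 0},
  {"tx": 0,"ty": 0,"tz": 0,"az": 0,"ax": 0,"ay": 0,"hand": 0},
  {"tx": 0,"ty": 0,"tz": 0,"az": 0,"ax": 0,"ay": 0,"hand": 0},
  {"tx": 0,"ty": 0,"tz": 0,"az": 0,"ax": 0,"ay": 0,"hand": 0},
])

```text
time: 9.05
ee_pos: [507.5, -134.5, 27.5]
tool_rot: [[1.0, -0.031, -0.006], [-0.031, -1.0, 0.004], [-0.006, -0.004, -1.0]]
wrist_force: [0.8, 7.2, -8.4]
gripper_width: 12.7
finger_force: 30.0
```

```bash
python3 - <<'E'
from h import *
s=read_state(); p,d=save('wrist','w3.png'); print(s['ee_pos'],s['gripper_width'],s['wrist_force'])
for q in['pointer','load_mark']:
    for r in search_frame('wrist',q)[:2]: print(q,r['confidence'],r['position'])
E
```

```text
[ 507.48188676 -134.52789241   27.45392236] 12.682662562996942 [ 0.81267019  7.24281837 -8.40230027]
pointer 0.72 [315.8, 225.4]
load_mark 0.86 [136.8, 278.7]
```

View pics/w3.png

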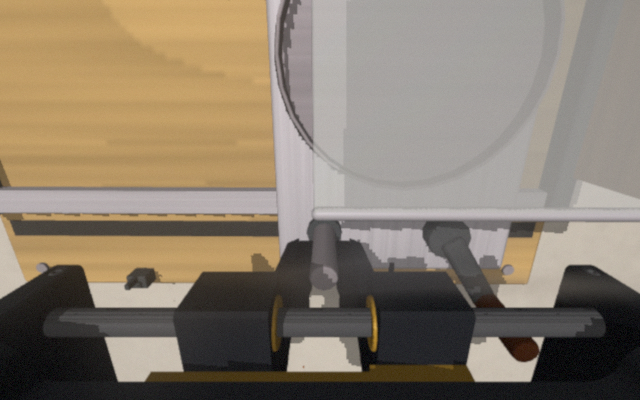

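The pull post is gripped and the lever is swung open. The mark's top is at about (133,284) and the pointer tip is at about (391,270), beside the right finger block.

```bash
python3 - <<'E'
from h import *
s=read_state()
p=cv2.imread('pics/w3.png')
a=cv2.resize(p[250:305,100:180],None,fx=5,fy=5,interpolation=2);b=cv2.resize(p[250:305,360:440],None,fx=5,fy=5,interpolation=2)
cv2.imwrite('pics/w3c.png',np.hstack([a,b]))
for n,u,v,z in[('mtop',132,284,34),('mtop',142,277,34),('mbase',142,284,12),('mbase',148,280,12),('ptr',391,270,31),('plateL',275,230,30),('plateR',507,262,30),('pull',323,288,84),('piv',447,240,48)]: print(n,np.round(atz('wrist',u,v,z,s),1))
E
```

```text
mtop [476.7  -2.9  34. ]
mtop [482. -11.  34.]
mbase [461.2   7.2  12. ]
mbase [464.6   1.8  12. ]
ptr [ 480.7 -177.9   31. ]
plateL [ 512.  -102.2   30. ]
plateR [ 484.  -255.2   30. ]
pull [ 506.6 -133.3   84. ]
piv [ 511.1 -205.3   48. ]
```

View pics/w3c.png

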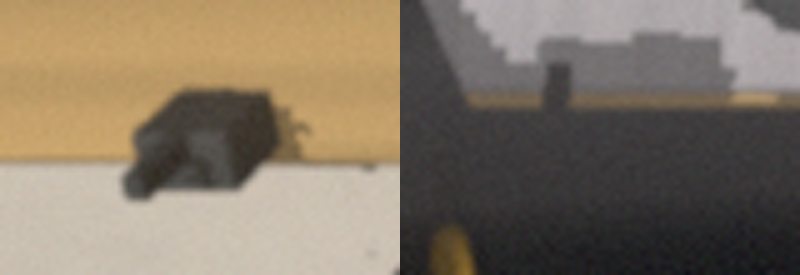

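Request:
carry_out([
  {"tx": 0,"ty": -1.5,"tz": 0,"az": 0,"ax": 0,"ay": 0,"hand": 0},
  {"tx": 0,"ty": -4,"tz": 0,"az": 0,"ax": 0,"ay": 0,"hand": 0},
  {"tx": 0,"ty": -7,"tz": 0,"az": 0,"ax": 0,"ay": 0,"hand": 0},
  {"tx": 0,"ty": -10,"tz": 0,"az": 0,"ax": 0,"ay": 0,"hand": 0},
  {"tx": 0,"ty": -12,"tz": 0,"az": 0,"ax": 0,"ay": 0,"hand": 0},
])

```text
time: 9.82
ee_pos: [511.3, -18.0, 27.5]
tool_rot: [[1.0, -0.028, -0.005], [-0.028, -1.0, -0.003], [-0.005, 0.003, -1.0]]
wrist_force: [1.0, -8.4, -12.9]
gripper_width: 13.1
finger_force: 30.0
```

Request:
carry_out([
  {"tx": 0,"ty": -1.5,"tz": 0,"az": 0,"ax": 0,"ay": 0,"hand": 0},
  {"tx": 0,"ty": -3,"tz": 0,"az": 0,"ax": 0,"ay": 0,"hand": 0},
  {"tx": 0,"ty": -4,"tz": 0,"az": 0,"ax": 0,"ay": 0,"hand": 0},
  {"tx": 0,"ty": -4,"tz": 0,"az": 0,"ax": 0,"ay": 0,"hand": 0},
  {"tx": 0,"ty": -4,"tz": 0,"az": 0,"ax": 0,"ay": 0,"hand": 0},
])

```text
time: 10.45
ee_pos: [512.7, 22.5, 27.6]
tool_rot: [[1.0, -0.03, -0.005], [-0.03, -1.0, -0.001], [-0.005, 0.001, -1.0]]
wrist_force: [0.1, -4.0, -18.9]
gripper_width: 12.7
finger_force: 30.0
```

```bash
python3 - <<'E'
from h import *
s=read_state(); p,d=save('wrist','w4.png'); print(s['ee_pos'],s['gripper_width'],s['wrist_force'])
cv2.imwrite('pics/w4c.png',cv2.resize(cv2.imread('pics/w4.png')[200:340,240:520],None,fx=2.8,fy=2.8,interpolation=2))
E
```

```text
[512.71501538  22.49478851  27.55533944] 12.725073318389665 [  0.08954004  -4.03268274 -18.85318471]
```

View pics/w4c.png

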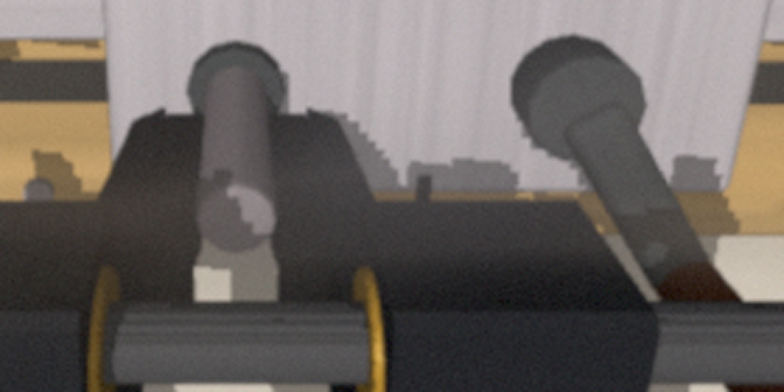

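Request:
carry_out([
  {"tx": 0,"ty": 0,"tz": 0,"az": 0,"ax": 0,"ay": 0,"hand": 0.2},
  {"tx": 0,"ty": 0,"tz": 0,"az": 0,"ax": 0,"ay": 0,"hand": 0.4},
  {"tx": 0,"ty": 0,"tz": -4,"az": 0,"ax": 0,"ay": 0,"hand": 0.5},
  {"tx": -1,"ty": 1.5,"tz": -9,"az": 0,"ax": 0,"ay": 0,"hand": 0.5},
  {"tx": -3,"ty": 4,"tz": -12,"az": 0,"ax": 0,"ay": 0,"hand": 0.5},
])

```text
time: 11.12
ee_pos: [488.2, -15.7, 155.3]
tool_rot: [[1.0, -0.028, 0.009], [-0.028, -1.0, -0.0], [0.009, -0.0, -1.0]]
wrist_force: [0.7, -1.3, -0.8]
gripper_width: 44.1
finger_force: 0.0
```

Request:
carry_out([
  {"tx": 0,"ty": 0,"tz": 0,"az": 0,"ax": 0,"ay": 0,"hand": 0.5},
  {"tx": 0,"ty": 0,"tz": 0,"az": 0,"ax": 0,"ay": 0,"hand": 0.5},
  {"tx": 0,"ty": 0,"tz": 0,"az": 0,"ax": 0,"ay": 0,"hand": 0.5},
  {"tx": 0,"ty": 0,"tz": 0,"az": 0,"ax": 0,"ay": 0,"hand": 0.5},
  {"tx": 0,"ty": 0,"tz": 0,"az": 0,"ax": 0,"ay": 0,"hand": 0.5},
])

```text
time: 11.75
ee_pos: [484.1, -15.4, 148.8]
tool_rot: [[1.0, -0.029, -0.002], [-0.029, -1.0, 0.0], [-0.002, -0.0, -1.0]]
wrist_force: [-0.7, -0.1, -0.3]
gripper_width: 43.8
finger_force: 0.0
```

```bash
python3 - <<'E'
from h import *
s=read_state(); p,d=save('wrist','w5.png'); print(s['ee_pos'],s['gripper_width'],s['wrist_force'])
for q in['pointer','load_mark','tin_floor','pull_post','lever_post']:
    for r in search_frame('wrist',q)[:2]: print(q,r['confidence'],r['position'])
cv2.imwrite('pics/w5c.png',cv2.resize(cv2.imread('pics/w5.png')[110:230,230:430],None,fx=4,fy=4,interpolation=2))
E
```

```text
[484.11459738 -15.42716591 148.81548734] 43.75170851272504 [-0.73786238 -0.06025753 -0.2805493 ]
pointer 0.76 [331.1, 86.8]
load_mark 0.54 [306.7, 191.6]
tin_floor 0.56 [330.5, 90.5]
pull_post 0.91 [330.3, 86.7]
pull_post 0.68 [22.4, 210.0]
lever_post 0.81 [371.2, 177.0]
```

View pics/w5c.png

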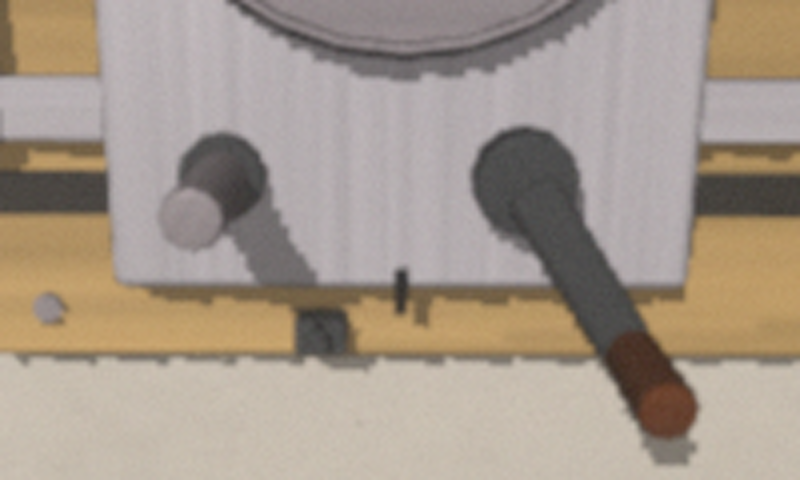

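The pointer tip is at (330,187) and the mark centre at (310.5,192), so about 21 mm are left to go in +y. The tin is now out from under the cover.

```bash
python3 - <<'E'
from h import *
s=read_state()
for n,u,v,z in[('ptr',330.3,187,31),('mark',310.5,193,30),('pull',277.5,164.5,84),('lev',396.7,212.5,86),('piv',361,154,48)]: print(n,np.round(atz('wrist',u,v,z,s),1))
go(511,21,90); go(511,21,30)
E
```

```text
ptr [480.7 -21.4  31. ]
mark [ 4.744e+02 -3.000e-01  3.000e+01]
pull [517.4  23.   84. ]
lev [472.  -78.2  86. ]
piv [517.5 -51.1  48. ]
t=12.1 at [484.4 -15.8 149.7] yaw -1.7 -> t [ 2.55 -3.75  5.97] az 0.00 w 44.2
t=12.1 at [484.4 -15.8 149.7] yaw -1.7 -> t [ 2.55 -3.75 11.97] az 0.00 w 44.2
```

Request:
carry_out([
  {"tx": 1.5,"ty": -2,"tz": 2,"az": 0,"ax": 0,"ay": 0,"hand": 0.5},
  {"tx": 3.1,"ty": -3.9,"tz": 4,"az": 0,"ax": 0,"ay": 0,"hand": 0.5},
  {"tx": 3.1,"ty": -3.9,"tz": 8,"az": 0,"ax": 0,"ay": 0,"hand": 0.5},
  {"tx": 3.1,"ty": -3.9,"tz": 11.9,"az": 0,"ax": 0,"ay": 0,"hand": 0.4},
  {"tx": 3.1,"ty": -3.9,"tz": 11.9,"az": 0,"ax": 0,"ay": 0,"hand": 0.1},
])

```text
time: 12.68
ee_pos: [513.0, 22.3, 27.6]
tool_rot: [[1.0, -0.029, -0.008], [-0.029, -1.0, 0.0], [-0.008, 0.0, -1.0]]
wrist_force: [-0.8, -0.9, -0.1]
gripper_width: 27.2
finger_force: 0.0
```

Request:
carry_out([
  {"tx": 0,"ty": 0,"tz": 0,"az": 0,"ax": 0,"ay": 0,"hand": 0},
  {"tx": 0,"ty": 0,"tz": 0,"az": 0,"ax": 0,"ay": 0,"hand": 0},
  {"tx": 0,"ty": 0,"tz": 0,"az": 0,"ax": 0,"ay": 0,"hand": 0},
  {"tx": 0,"ty": -1,"tz": 0,"az": 0,"ax": 0,"ay": 0,"hand": 0},
  {"tx": 0,"ty": -2.0,"tz": 0,"az": 0,"ax": 0,"ay": 0,"hand": 0},
])

```text
time: 13.3
ee_pos: [518.7, 40.4, 32.5]
tool_rot: [[1.0, -0.029, 0.003], [-0.029, -1.0, -0.003], [0.003, 0.003, -1.0]]
wrist_force: [0.2, -8.8, 2.9]
gripper_width: 13.0
finger_force: 30.0
```

Request:
carry_out([
  {"tx": 0,"ty": -0.1,"tz": 0,"az": 0,"ax": 0,"ay": 0,"hand": 0},
  {"tx": 0,"ty": -0.1,"tz": 0,"az": 0,"ax": 0,"ay": 0,"hand": 0},
  {"tx": 0,"ty": -0.1,"tz": 0,"az": 0,"ax": 0,"ay": 0,"hand": 0.2},
  {"tx": 0,"ty": -0.1,"tz": 0,"az": 0,"ax": 0,"ay": 0,"hand": 0.5},
  {"tx": 0,"ty": -0.1,"tz": -1,"az": 0,"ax": 0,"ay": 0,"hand": 0.5},
])

```text
time: 13.92
ee_pos: [516.1, 43.4, 40.3]
tool_rot: [[1.0, -0.03, -0.002], [-0.03, -1.0, 0.0], [-0.002, -0.0, -1.0]]
wrist_force: [-0.4, -0.2, 0.6]
gripper_width: 35.2
finger_force: 0.0
```

Request:
carry_out([
  {"tx": 0,"ty": 0,"tz": -3,"az": 0,"ax": 0,"ay": 0,"hand": 0.5},
  {"tx": -1,"ty": 2,"tz": -7,"az": 0,"ax": 0,"ay": 0,"hand": 0.5},
  {"tx": -3,"ty": 4,"tz": -11,"az": 0,"ax": 0,"ay": 0,"hand": 0.5},
  {"tx": -3,"ty": 4,"tz": -11,"az": 0,"ax": 0,"ay": 0,"hand": 0.5},
  {"tx": -3,"ty": 4,"tz": -11,"az": 0,"ax": 0,"ay": 0,"hand": 0.5},
])

```text
time: 14.55
ee_pos: [486.0, 4.4, 150.7]
tool_rot: [[1.0, -0.03, 0.0], [-0.03, -1.0, 0.0], [0.0, -0.0, -1.0]]
wrist_force: [0.2, -0.4, -0.3]
gripper_width: 43.8
finger_force: 0.0
```

```bash
python3 - <<'E'
from h import *
s=read_state(); p,d=save('wrist','w6.png'); print(s['time'],s['ee_pos'],s['gripper_width'],s['wrist_force'])
cv2.imwrite('pics/w6c.png',cv2.resize(cv2.imread('pics/w6.png')[110:230,230:430],None,fx=4,fy=4,interpolation=2))
E
```

```text
14.55 [485.95668254   4.3872105  150.70618214] 43.759676619388586 [ 0.23463213 -0.44457663 -0.34860908]
```

View pics/w6c.png

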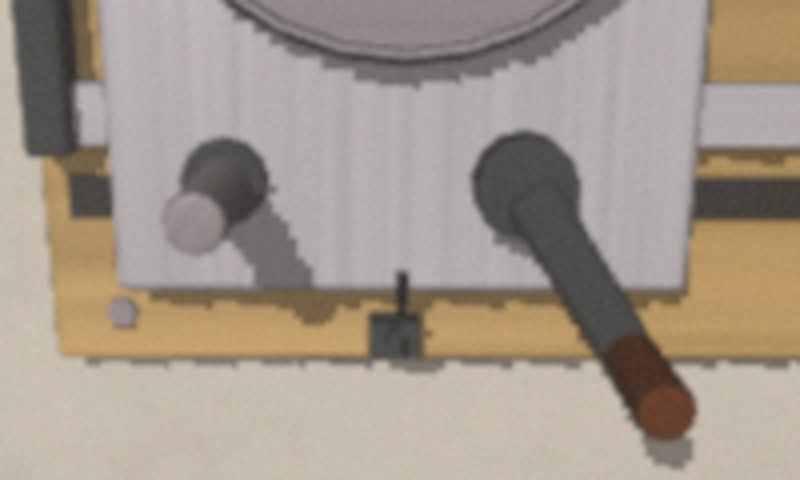

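```bash
python3 - <<'E'
from h import *
s=read_state(); 
L=atz('wrist',396.3,213,86,s); Pl=atz('wrist',278.7,165,84,s); P=Pl+[-.029*75,-75,0]
print(L,Pl,P,L-P,np.hypot(*(L-P)[:2]),np.arctan2(-(L-P)[0],-(L-P)[1])-.029)
s['ee_pos']=np.array([510,-135.5,29.]) 
L=atz('wrist',519,348,86,s);Pl=atz('wrist',323,285,84,s);P=Pl+[-.029*75,-75,0]
print('w3',L,P,L-P,np.hypot(*(L-P)[:2]),np.arctan2(-(L-P)[0],-(L-P)[1])-.029)
E
```

```text
[472.41216255 -57.59211976  86.        ] [517.82250317  42.39949617  84.        ] [515.64750317 -32.60050383  84.        ] [-43.23534062 -24.99161593   2.        ] 49.93871790318136 1.0176828410120518
w3 [ 469.96915771 -233.00370408   86.        ] [ 507.24312934 -209.03986553   84.        ] [-37.27397163 -23.96383855   2.        ] 44.312690269566446 0.9704208880816245
```

Pointer and mark line up within about 2 mm. The lever sits only near 1.0 rad, so I'll open it fully before locking it.

Request:
carry_out([
  {"tx": -0.6,"ty": 3,"tz": 2,"az": 0,"ax": 0,"ay": 0,"hand": 0.5},
  {"tx": -1.1,"ty": 6.2,"tz": 4,"az": 0,"ax": 0,"ay": 0,"hand": 0.5},
  {"tx": -1.1,"ty": 6.2,"tz": 8,"az": 0,"ax": 0,"ay": 0,"hand": 0.5},
  {"tx": -1.1,"ty": 6.2,"tz": 11.8,"az": 0,"ax": 0,"ay": 0,"hand": 0.4},
  {"tx": -1.1,"ty": 6.2,"tz": 11.8,"az": 0,"ax": 0,"ay": 0,"hand": 0.1},
])

```text
time: 15.22
ee_pos: [468.5, -56.3, 28.2]
tool_rot: [[1.0, -0.029, -0.01], [-0.029, -1.0, 0.002], [-0.011, -0.002, -1.0]]
wrist_force: [-0.7, 0.1, 0.1]
gripper_width: 27.6
finger_force: 0.0
```

Request:
carry_out([
  {"tx": 0,"ty": 0,"tz": 0,"az": 0,"ax": 0,"ay": 0,"hand": 0},
  {"tx": 0,"ty": 0,"tz": 0,"az": 0,"ax": 0,"ay": 0,"hand": 0},
  {"tx": 0,"ty": 0,"tz": 0,"az": 0,"ax": 0,"ay": 0,"hand": 0},
  {"tx": 0,"ty": 0,"tz": 0,"az": 0,"ax": 0,"ay": 0,"hand": 0},
  {"tx": 0,"ty": 0,"tz": 0,"az": 0,"ax": 0,"ay": 0,"hand": 0},
])

```text
time: 15.85
ee_pos: [473.5, -57.7, 33.3]
tool_rot: [[1.0, -0.03, 0.001], [-0.03, -1.0, -0.0], [0.001, 0.0, -1.0]]
wrist_force: [-1.9, -3.3, -1.8]
gripper_width: 12.7
finger_force: 30.0
```

Request:
carry_out([
  {"tx": -0.2,"ty": -0.34,"tz": 0,"az": 0,"ax": 0,"ay": 0,"hand": 0},
  {"tx": -0.4,"ty": -0.8,"tz": 0,"az": 0,"ax": 0,"ay": 0,"hand": 0},
  {"tx": -0.52,"ty": -1.13,"tz": 0,"az": 0,"ax": 0,"ay": 0,"hand": 0},
  {"tx": -0.52,"ty": -1.13,"tz": 0,"az": 0,"ax": 0,"ay": 0,"hand": 0},
  {"tx": -0.52,"ty": -1.13,"tz": 0,"az": 0,"ax": 0,"ay": 0,"hand": 0},
])

```text
time: 16.48
ee_pos: [468.7, -46.7, 33.3]
tool_rot: [[1.0, -0.03, 0.001], [-0.03, -1.0, -0.001], [0.001, 0.001, -1.0]]
wrist_force: [-2.4, -5.5, -1.2]
gripper_width: 12.9
finger_force: 30.0
```

```bash
python3 - <<'E'
from h import *
s=read_state(); p,d=save('wrist','w7.png'); print(s['time'],s['ee_pos'],s['gripper_width'],s['wrist_force'])
cv2.imwrite('pics/w7c.png',cv2.resize(cv2.imread('pics/w7.png')[170:340,200:440],None,fx=3,fy=3,interpolation=2))
E
```

```text
16.475 [468.69516497 -46.72119061  33.25920834] 12.93869924169219 [-2.36438116 -5.46504118 -1.22891112]
```

View pics/w7c.png

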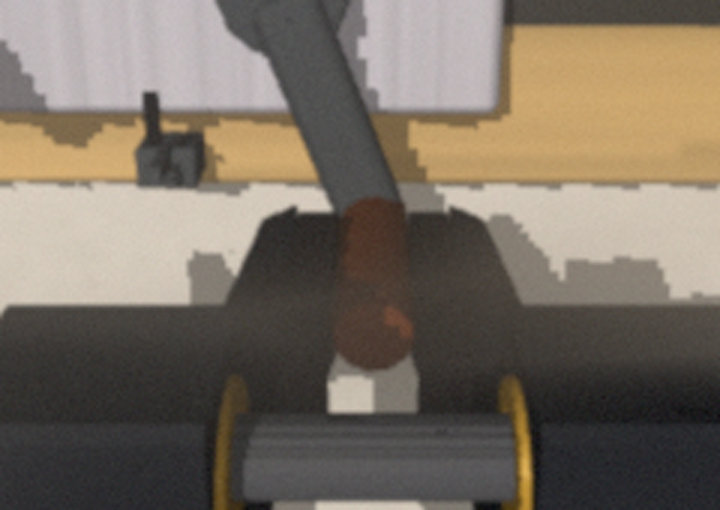

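Request:
carry_out([
  {"tx": 0.53,"ty": 1.12,"tz": 0,"az": 0,"ax": 0,"ay": 0,"hand": 0},
  {"tx": 1.33,"ty": 2.08,"tz": 0,"az": 0,"ax": 0,"ay": 0,"hand": 0},
  {"tx": 2.34,"ty": 2.81,"tz": 0,"az": 0,"ax": 0,"ay": 0,"hand": 0},
  {"tx": 3.26,"ty": 3.2,"tz": 0,"az": 0,"ax": 0,"ay": 0,"hand": 0},
  {"tx": 4.14,"ty": 3.38,"tz": 0,"az": 0,"ax": 0,"ay": 0,"hand": 0},
])

```text
time: 17.15
ee_pos: [508.0, -79.7, 33.3]
tool_rot: [[1.0, -0.03, -0.003], [-0.03, -1.0, 0.003], [-0.003, -0.003, -1.0]]
wrist_force: [-6.6, 5.6, 8.0]
gripper_width: 12.8
finger_force: 30.0
```

Request:
carry_out([
  {"tx": 0.4,"ty": 0.04,"tz": 0,"az": 0,"ax": 0,"ay": 0,"hand": 0},
  {"tx": 0.7,"ty": 0.04,"tz": 0,"az": 0,"ax": 0,"ay": 0,"hand": 0},
  {"tx": 0.7,"ty": 0.04,"tz": 0,"az": 0,"ax": 0,"ay": 0,"hand": 0},
  {"tx": 0.7,"ty": 0.04,"tz": 0,"az": 0,"ax": 0,"ay": 0,"hand": 0},
  {"tx": 0.7,"ty": 0.04,"tz": 0,"az": 0,"ax": 0,"ay": 0,"hand": 0},
])

```text
time: 17.77
ee_pos: [515.3, -80.7, 33.4]
tool_rot: [[1.0, -0.029, -0.001], [-0.029, -1.0, 0.002], [-0.001, -0.002, -1.0]]
wrist_force: [-4.1, 3.2, 4.5]
gripper_width: 13.0
finger_force: 30.0
```

Request:
carry_out([
  {"tx": 0,"ty": 0,"tz": 0,"az": 0,"ax": 0,"ay": 0,"hand": 0.2},
  {"tx": 0,"ty": 0,"tz": 0,"az": 0,"ax": 0,"ay": 0,"hand": 0.4},
  {"tx": 0,"ty": 0,"tz": -4,"az": 0,"ax": 0,"ay": 0,"hand": 0.5},
  {"tx": -1,"ty": -3,"tz": -9,"az": 0,"ax": 0,"ay": 0,"hand": 0.5},
  {"tx": -2,"ty": -6,"tz": -15,"az": 0,"ax": 0,"ay": 0,"hand": 0.5},
])

```text
time: 18.4
ee_pos: [497.8, -23.0, 179.0]
tool_rot: [[1.0, -0.031, -0.0], [-0.031, -1.0, 0.0], [-0.0, -0.0, -1.0]]
wrist_force: [0.2, 0.0, 0.7]
gripper_width: 44.2
finger_force: 0.0
```

Request:
carry_out([
  {"tx": 0,"ty": 0,"tz": 0,"az": 0,"ax": 0,"ay": 0,"hand": 0.5},
  {"tx": 0,"ty": 0,"tz": 0,"az": 0,"ax": 0,"ay": 0,"hand": 0.5},
  {"tx": 0,"ty": 0,"tz": 0,"az": 0,"ax": 0,"ay": 0,"hand": 0.5},
  {"tx": 0,"ty": 0,"tz": 0,"az": 0,"ax": 0,"ay": 0,"hand": 0.5},
  {"tx": 0,"ty": 0,"tz": 0,"az": 0,"ax": 0,"ay": 0,"hand": 0.5},
])

```text
time: 19.02
ee_pos: [497.6, -23.7, 176.8]
tool_rot: [[1.0, -0.03, -0.002], [-0.03, -1.0, 0.0], [-0.002, -0.0, -1.0]]
wrist_force: [0.1, 0.4, 0.1]
gripper_width: 44.3
finger_force: 0.0
```

```bash
python3 - <<'E'
from h import *
s=read_state(); p,d=save('wrist','w8.png'); print(s['time'],s['ee_pos'],s['gripper_width'],s['wrist_force'])
b=p.astype(int)
# wooden-red lever post pixels, dark pointer/mark pixels
red=((b[...,0]-b[...,2]>25)&(b[...,0]<150)&(b[...,0]>1.5*b[...,1])).astype(np.uint8)
n,l,st,c=cv2.connectedComponentsWithStats(red)
for i in range(1,n):
    if st[i,4]>40: print('red',st[i],c[i].round(1),np.round(d[l==i].min(),0))
dark=(b.max(2)<75).astype(np.uint8); dark[235:]=0
n,l,st,c=cv2.connectedComponentsWithStats(dark)
for i in range(1,n):
    if st[i,4]>12: print('dark',st[i],c[i].round(1),atd('wrist',*c[i],np.median(d[l==i]),s).round(1))
for q in['tin_floor','bead_box_0','lever_post','load_mark']:
    for r in cut_out('wrist',q)[:5]:
        m=r['mask']; v,u=np.nonzero(m); print(q,round(r['confidence'],2),r['position'],[u.min(),u.max(),v.min(),v.max()])
E
```

```text
19.025 [497.62388161 -23.73649843 176.8486924 ] 44.34443688434224 [0.07282305 0.35176653 0.08362322]
red [377 167  14  16 142] [383.5 175.2] 0.0
red [617 184  23  25 442] [629.4 194.9] 0.0
dark [230   0  25  87 230] [237.7  34.8] [641.5  55.   37.6]
dark [345   0  20  32  65] [354.8  13.3] [655.9 -56.6  37.4]
dark [213   3  18 152 723] [222.1  78.8] [604.3  80.1  23.1]
dark [546 141  19  16 224] [555.5 148.5] [ 521.2 -280.3   27.9]
dark [326 152  14   7  22] [333.2 154.2] [525.5 -33.5  44.2]
dark [258 159  14  14 102] [264.5 165.9] [515.4  40.1  45.2]
dark [330 161  51  16 172] [357.9 169.2] [509.6 -59.2  48.9]
dark [ 379  161  165    9 1356] [465.2 165. ] [ 502.1 -190.    12.6]
dark [300 184  10  17  62] [304.9 193.3] [4.765e+02 2.000e-01 2.400e+01]
dark [617 193  23  16 139] [627.6 201. ] [ 453.5 -387.5   20.2]
dark [ 52 200  15  23 159] [ 60.4 210.8] [457.6 311.7   7.8]
dark [ 38 215   9   6  21] [ 42. 217.] [455.3 323.3  21.6]
dark [165 230   7   5  20] [167.4 232.8] [423.2 182.5   8.2]
tin_floor 0.87 [302.1, 92.2] [np.int64(221), np.int64(390), np.int64(0), np.int64(192)]
bead_box_0 0.82 [111.0, 155.9] [np.int64(94), np.int64(133), np.int64(142), np.int64(174)]
bead_box_0 0.81 [40.7, 211.3] [np.int64(26), np.int64(66), np.int64(196), np.int64(227)]
bead_box_0 0.71 [158.5, 239.5] [np.int64(140), np.int64(174), np.int64(226), np.int64(255)]
bead_box_0 0.6 [7.0, 242.1] [np.int64(0), np.int64(20), np.int64(228), np.int64(257)]
lever_post 0.74 [348.7, 166.1] [np.int64(317), np.int64(390), np.int64(150), np.int64(182)]
load_mark 0.2 [410.7, 92.3] [np.int64(202), np.int64(639), np.int64(0), np.int64(202)]
```

Request:
carry_out([
  {"tx": 2,"ty": -1,"tz": -1,"az": 0,"ax": 0,"ay": 0,"hand": 0.5},
  {"tx": 5,"ty": -2,"tz": -3,"az": 0,"ax": 0,"ay": 0,"hand": 0.5},
  {"tx": 8,"ty": -3,"tz": -5,"az": 0,"ax": 0,"ay": 0,"hand": 0.5},
  {"tx": 8,"ty": -3,"tz": -5,"az": 0,"ax": 0,"ay": 0,"hand": 0.5},
  {"tx": 8,"ty": -3,"tz": -5,"az": 0,"ax": 0,"ay": 0,"hand": 0.5},
])

```text
time: 19.9
ee_pos: [577.9, 4.1, 227.1]
tool_rot: [[1.0, -0.029, -0.002], [-0.029, -1.0, -0.0], [-0.002, 0.0, -1.0]]
wrist_force: [-0.1, 0.2, -0.2]
gripper_width: 43.9
finger_force: 0.0
```

```bash
cat >> h.py <<'E'
_C=camera_params('wrist')
def cloud(d,s):
    v,u=np.mgrid[0:400,0:640]; T=np.array(_C['tool_from_camera'])
    q=np.stack([(u-_C['cx'])/_C['fx']*d,(v-_C['cy'])/_C['fy']*d,d],-1)@T[:3,:3].T+T[:3,3]
    return q@np.array(s['tool_rot']).T+np.array(s['ee_pos'])
def circ(P):
    A=np.c_[2*P,np.ones(len(P))]; r=np.linalg.lstsq(A,(P**2).sum(1),rcond=None)[0]
    return r[0],r[1],np.sqrt(r[2]+r[0]**2+r[1]**2)
E
python3 - <<'E'
from h import *
s=read_state(); p,d=save('wrist','w9.png'); print(s['time'],s['ee_pos'])
W=cloud(d,s); b=p.astype(int)
k=(W[...,2]>38)&(W[...,2]<46)&(np.hypot(W[...,0]-590,W[...,1])<95)&(d>0); k[235:]=0
P=W[k][:,:2]
for _ in range(5):
    c=circ(P); e=abs(np.hypot(P[:,0]-c[0],P[:,1]-c[1])-c[2]); P=P[e<max(3,np.median(e)*2)]
print('rim',np.round(c,1),len(P),'of',k.sum())
k=(W[...,2]>27)&(W[...,2]<35)&(np.hypot(W[...,0]-c[0],W[...,1]-c[1])<55);k[235:]=0
print('floor z',np.median(W[k][:,2]))
for r in cut_out('wrist','tin_floor')[:2]:
    v,u=np.nonzero(r['mask']);print(r['confidence'],r['position'],u.min(),u.max(),v.min(),v.max(), W[r['mask']].mean(0))
for r in cut_out('wrist','bead_box_0')[:6]:
    m=r['mask']; q=W[m]; top=q[q[:,2]>22]; print('bb',round(r['confidence'],2),np.round(r['position']),np.round(q.mean(0)),'knob',np.round(top.mean(0)) if len(top) else None,np.median(p[m],0))
w8=cv2.imread('pics/w8.png')[178:206,294:316].max(2)
for row in w8[4:26:2]: print(' '.join('%3d'%x for x in row))
E
```

```text
19.9 [577.88916136   4.07752205 227.06326188]
rim [601.1  -4.8  78.8] 476 of 1066
floor z 32.38706720054968
0.74 [328.6, 154.0] 267 401 75 233 [595.01615835  -2.81529543  35.08251403]
bb 0.73 [204. 268.] [426. 193.  14.] knob [661.   3. 399.] [ 90. 109. 108.]
bb 0.72 [111. 248.] [462. 322.  17.] knob [464. 318.  39.] [ 94. 111. 104.]
bb 0.64 [329. 152.] [595.  -3.  35.] knob [595.  -3.  35.] [144. 135. 136.]
bb 0.56 [ 76. 262.] [428. 394.   6.] knob None [117.   98.   43.5]
bb 0.55 [169. 204.] [526. 221.  18.] knob [529. 215.  46.] [172. 118.  84.]
182 181 182 181 182 175 183 181 154 133 140 167 182 182 183 185 188 181 179 178 180 177
182 182 183 176 182 181 179 176 129  66  78 145 177 183 180 181 183 181 178 177 177 180
130 128 128 130 129 129 126 122  88  61  66 105 123 126 126 124 126 125 124 124 125 126
119 118 117 120 121 121 121 118  89  58  66 102 117 120 115 116 115 119 117 116 120 121
158 155 160 170 175 177 175 169 124  65  78 132 148 131 115 115 122 142 155 157 171 176
184 183 184 182 170 126  86  74  65  55  56  64  65  67  64  61  91 151 180 181 185 183
189 191 193 186 160 112  79  77  74  65  65  58  69  74  73  70  86 133 171 185 191 191
193 194 195 190 158 103  84  81  79  78  71  70  73  81  83  78  78 106 120 133 168 194
196 197 197 193 156 107  82  81  78  79  77  72  67  69  72  78  78 102 123 166 183 192
180 183 182 181 143 104  83  80  82  83  81  76  65  65  73  79  88 102 121 150 166 171
131 132 134 130 132 119 112 114 142 154 160 136 115 109 108 111 113 116 118 124 126 124
```

```bash
python3 - <<'E'
from h import *
s=read_state(); p,d=grab_frame('wrist'); W=cloud(d,s)
k=(W[...,2]>36)&(W[...,2]<47)&(np.hypot(W[...,0]-596,W[...,1]+3)<85)&(d>0); k[235:]=0
P=W[k][:,:2]; best=[]
for x in np.arange(580,612,1):
    for y in np.arange(-16,10,1):
        r=np.hypot(P[:,0]-x,P[:,1]-y); best.append((((r>66)&(r<71)).sum(),x,y))
best.sort(reverse=True); print(len(P),best[:6])
# floor: plate vs tin via circle of floor-inside edge
r=[r for r in cut_out('wrist','tin_floor')][0]['mask']
cn=max(cv2.findContours(r.astype(np.uint8),0,1)[0],key=len)[:,0]
o=np.array([atz('wrist',*q,43,s) for q in cn])if 0 else None
T=np.array(_C['tool_from_camera']); D=np.c_[(cn[:,0]-_C['cx'])/_C['fx'],(cn[:,1]-_C['cy'])/_C['fy'],np.ones(len(cn))]@T[:3,:3].T@np.array(s['tool_rot']).T
o=np.array(s['tool_rot'])@T[:3,3]+np.array(s['ee_pos']); X=o+D*((43-o[2])/D[:,2])[:,None]
q=X[cn[:,1]<228][:,:2]
for _ in range(4):
    c=circ(q); e=abs(np.hypot(q[:,0]-c[0],q[:,1]-c[1])-c[2]); q=q[e<max(2,2*np.median(e))]
print('mask circle',np.round(c,1),len(q))
print('rim z profile along x at y=-3:',[(int(a[0]),int(a[2])) for a in W[80:235:5,328]])
E
```

```text
948 [(np.int64(279), np.int64(611), np.int64(-3)), (np.int64(277), np.int64(611), np.int64(-2)), (np.int64(271), np.int64(611), np.int64(-4)), (np.int64(263), np.int64(611), np.int64(-1)), (np.int64(256), np.int64(611), np.int64(-5)), (np.int64(239), np.int64(611), np.int64(0))]Traceback (most recent call last):
  File "<stdin>", line 13, in <module>
NameError: name '_C' is not defined
```

```bash
python3 - <<'E'
from h import *
from h import _C
s=read_state(); p,d=grab_frame('wrist'); W=cloud(d,s)
r=[r for r in cut_out('wrist','tin_floor')][0]['mask']
cn=max(cv2.findContours(r.astype(np.uint8),0,1)[0],key=len)[:,0]
T=np.array(_C['tool_from_camera']); D=np.c_[(cn[:,0]-_C['cx'])/_C['fx'],(cn[:,1]-_C['cy'])/_C['fy'],np.ones(len(cn))]@T[:3,:3].T@np.array(s['tool_rot']).T
o=np.array(s['tool_rot'])@T[:3,3]+np.array(s['ee_pos']); X=o+D*((43-o[2])/D[:,2])[:,None]
q=X[cn[:,1]<228][:,:2]
for _ in range(4):
    c=circ(q); e=abs(np.hypot(q[:,0]-c[0],q[:,1]-c[1])-c[2]); q=q[e<max(2,2*np.median(e))]
print('mask circle',np.round(c,1),len(q))
print('x prof:',[(v,int(W[v,328,0]),int(W[v,328,2])) for v in range(60,238,4)])
print('y prof:',[(u,int(W[150,u,1]),int(W[150,u,2])) for u in range(250,420,4)])
a=cv2.imread('pics/w9.png'); cv2.imwrite('pics/w9c.png',cv2.resize(a,None,fx=1.25,fy=1.25))
E
```

```text
mask circle [599.5  -9.   91.6] 249
x prof: [(60, 707, 0), (64, 702, 0), (68, 698, 0), (72, 692, 11), (76, 686, 32), (80, 682, 33), (84, 678, 32), (88, 673, 33), (92, 669, 33), (96, 664, 31), (100, 660, 32), (104, 655, 32), (108, 650, 31), (112, 646, 31), (116, 641, 32), (120, 636, 32), (124, 632, 34), (128, 627, 31), (132, 622, 32), (136, 617, 33), (140, 612, 32), (144, 607, 31), (148, 602, 32), (152, 597, 32), (156, 592, 32), (160, 587, 31), (164, 582, 32), (168, 576, 32), (172, 571, 33), (176, 566, 32), (180, 560, 33), (184, 555, 32), (188, 549, 31), (192, 547, 42), (196, 538, 31), (200, 532, 30), (204, 526, 30), (208, 521, 31), (212, 514, 29), (216, 509, 30), (220, 503, 30), (224, 497, 31), (228, 492, 33), (232, 485, 31), (236, 476, 27)]
y prof: [(250, 106, 0), (254, 100, 0), (258, 88, 28), (262, 83, 28), (266, 80, 19), (270, 76, 12), (274, 65, 42), (278, 62, 31), (282, 57, 32), (286, 52, 32), (290, 47, 31), (294, 41, 33), (298, 36, 31), (302, 31, 31), (306, 26, 31), (310, 21, 33), (314, 16, 31), (318, 11, 33), (322, 6, 31), (326, 1, 32), (330, -3, 32), (334, -8, 33), (338, -13, 33), (342, -18, 33), (346, -23, 32), (350, -28, 34), (354, -34, 31), (358, -39, 31), (362, -44, 31), (366, -49, 32), (370, -54, 32), (374, -59, 31), (378, -64, 31), (382, -67, 40), (386, -74, 30), (390, -84, 11), (394, -89, 12), (398, -95, 10), (402, -100, 12), (406, -105, 11), (410, -110, 12), (414, -115, 13), (418, -121, 11)]
```

View pics/w9c.png

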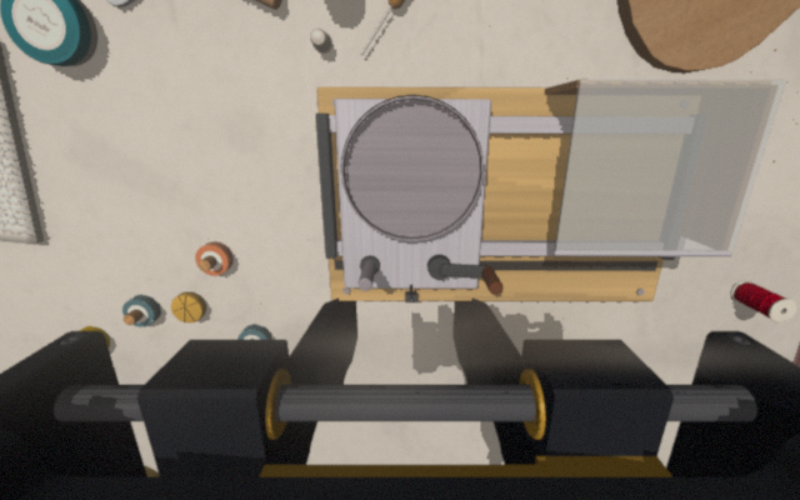

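The tin is clearly visible with its centre near (614,-3) mm, and the lever is along the rail, locked. Left of it stand the orange box (212,259), a teal box (140,310), the knobless tan one (188,307), a teal box (255,332) and the yellow one (95,335). Moving over the boxes.

Request:
carry_out([
  {"tx": -2.7,"ty": -4.8,"tz": 0,"az": 0,"ax": 0,"ay": 0,"hand": 0.5},
  {"tx": -5.4,"ty": -9.7,"tz": 2,"az": 0,"ax": 0,"ay": 0,"hand": 0.5},
  {"tx": -8.1,"ty": -14.5,"tz": 4,"az": 0,"ax": 0,"ay": 0,"hand": 0.5},
  {"tx": -10.8,"ty": -19.4,"tz": 6,"az": 0,"ax": 0,"ay": 0,"hand": 0.4},
  {"tx": -13.5,"ty": -24.2,"tz": 7.7,"az": 0,"ax": 0,"ay": 0,"hand": 0.4},
])

```text
time: 20.88
ee_pos: [450.0, 251.3, 150.5]
tool_rot: [[1.0, -0.03, 0.0], [-0.03, -1.0, 0.0], [0.0, -0.0, -1.0]]
wrist_force: [1.0, 0.3, -0.5]
gripper_width: 35.4
finger_force: 0.0
```

Request:
carry_out([
  {"tx": 0,"ty": 0,"tz": 0,"az": 0,"ax": 0,"ay": 0,"hand": 0.4},
  {"tx": 0,"ty": 0,"tz": 0,"az": 0,"ax": 0,"ay": 0,"hand": 0.4},
  {"tx": 0,"ty": 0,"tz": 0,"az": 0,"ax": 0,"ay": 0,"hand": 0.4},
  {"tx": 0,"ty": 0,"tz": 0,"az": 0,"ax": 0,"ay": 0,"hand": 0.4},
  {"tx": 0,"ty": 0,"tz": 0,"az": 0,"ax": 0,"ay": 0,"hand": 0.4},
])

```text
time: 21.5
ee_pos: [451.9, 249.4, 151.3]
tool_rot: [[1.0, -0.031, 0.001], [-0.031, -1.0, 0.0], [0.001, -0.0, -1.0]]
wrist_force: [0.5, 0.9, 0.2]
gripper_width: 35.2
finger_force: 0.0
```

```bash
cat >> h.py <<'E'
def knobs(zlo=20,zhi=36,bz=0):
    s=read_state(); p,d=grab_frame('wrist'); W=cloud(d,s); print(s['time'],np.round(s['ee_pos'],1))
    k=((W[...,2]>zlo)&(W[...,2]<zhi)&(d>0)&(np.hypot(W[...,0]-s['ee_pos'][0],W[...,1]-s['ee_pos'][1])<260)).astype(np.uint8); k[238:]=0
    n,l,st,c=cv2.connectedComponentsWithStats(k)
    for i in range(1,n):
        if 25<st[i,4]<1500:
            q=W[l==i]; t=q[q[:,2]>q[:,2].max()-7]; c0=t.mean(0)
            ring=(np.hypot(W[...,0]-c0[0],W[...,1]-c0[1])<18)&(np.hypot(W[...,0]-c0[0],W[...,1]-c0[1])>15)&(W[...,2]>8+bz)&(W[...,2]<19+bz)
            b=W[(np.hypot(W[...,0]-c0[0],W[...,1]-c0[1])<26)&(W[...,2]>10.5+bz)&(W[...,2]<18+bz)]
            print('knob',np.round(c0,1),'n',st[i,4],'rgb',np.median(p[ring],0) if ring.any() else None,'lid mid',np.round((b.min(0)+b.max(0))/2,1)[:2] if len(b) else None,'ext',np.round(b.max(0)-b.min(0))[:2] if len(b) else None)
E
python3 - <<'E'
from h import *
knobs()
s=read_state()
grab_frame('wrist')
for r in search_frame('wrist','bead_box_0')[:6]: print(r['confidence'],r['position'],np.round(atz('wrist',*r['position'],18,s)))
E
```

```text
21.5 [451.9 249.4 151.3]
knob [584.9  36.2  32.5] n 1449 rgb None lid mid None ext None
knob [521.6 227.5  30.1] n 165 rgb [172. 107.  74.] lid mid [521.5 227.3] ext [37. 37.]
knob [474.8   2.5  32.2] n 172 rgb [137. 113.  76.] lid mid [473.7   2.5] ext [23. 51.]
knob [457.7 328.2  29.7] n 163 rgb [ 81. 101. 101.] lid mid [457.2 328.6] ext [38. 38.]
knob [413.5 199.   29.8] n 150 rgb [78.5 98.  99. ] lid mid [412.3 199. ] ext [38. 38.]
knob [416.7 402.7  29.6] n 172 rgb [178. 148.  24.] lid mid [416.2 403.5] ext [38. 38.]
0.96 [369.6, 209.4] [416. 200.  18.]
0.84 [251.7, 173.2] [462. 328.  18.]
0.82 [340.8, 110.5] [524. 231.  18.]
0.62 [195.6, 209.8] [422. 396.  18.]
```

Request:
carry_out([
  {"tx": 3.5,"ty": 1,"tz": 2,"az": 0,"ax": 0,"ay": 0,"hand": 0.4},
  {"tx": 7.0,"ty": 2,"tz": 5,"az": 0,"ax": 0,"ay": 0,"hand": 0.4},
  {"tx": 7.0,"ty": 2,"tz": 10,"az": 0,"ax": 0,"ay": 0,"hand": 0.4},
  {"tx": 7.0,"ty": 2,"tz": 14.2,"az": 0,"ax": 0,"ay": 0,"hand": 0.4},
  {"tx": 7.0,"ty": 2,"tz": 15.7,"az": 0,"ax": 0,"ay": 0,"hand": 0.4},
])

```text
time: 22.28
ee_pos: [518.2, 226.9, -9.0]
tool_rot: [[1.0, -0.03, -0.005], [-0.03, -1.0, -0.002], [-0.005, 0.002, -1.0]]
wrist_force: [-0.3, 0.0, 0.4]
gripper_width: 35.5
finger_force: 0.0
```

Request:
carry_out([
  {"tx": 0,"ty": 0,"tz": 0,"az": 0,"ax": 0,"ay": 0,"hand": 0.1},
  {"tx": 0,"ty": 0,"tz": 0,"az": 0,"ax": 0,"ay": 0,"hand": 0},
  {"tx": 0,"ty": 0,"tz": 0,"az": 0,"ax": 0,"ay": 0,"hand": 0},
  {"tx": 0,"ty": 0,"tz": 0,"az": 0,"ax": 0,"ay": 0,"hand": 0},
  {"tx": 0,"ty": 0,"tz": 0,"az": 0,"ax": 0,"ay": 0,"hand": 0},
])

```text
time: 22.9
ee_pos: [522.4, 228.8, -4.0]
tool_rot: [[1.0, -0.029, 0.004], [-0.029, -1.0, 0.001], [0.003, -0.002, -1.0]]
wrist_force: [-1.0, -0.6, 6.2]
gripper_width: 12.2
finger_force: 30.0
```

Request:
carry_out([
  {"tx": 0,"ty": 0,"tz": -3,"az": 0,"ax": 0,"ay": 0,"hand": 0},
  {"tx": 0,"ty": 0,"tz": -8,"az": 0,"ax": 0,"ay": 0,"hand": 0},
  {"tx": 2,"ty": 4.5,"tz": -10,"az": 0,"ax": 0,"ay": 0,"hand": 0},
  {"tx": 4,"ty": 9,"tz": -10,"az": 0,"ax": 0,"ay": 0,"hand": 0},
  {"tx": 6,"ty": 14,"tz": -10,"az": 0,"ax": 0,"ay": 0,"hand": 0},
])

```text
time: 23.52
ee_pos: [577.2, 85.4, 95.1]
tool_rot: [[1.0, -0.028, 0.002], [-0.028, -1.0, 0.0], [0.002, -0.0, -1.0]]
wrist_force: [-0.6, -0.5, -0.7]
gripper_width: 12.4
finger_force: 30.0
```

Request:
carry_out([
  {"tx": 2,"ty": 4.5,"tz": 0,"az": 0,"ax": 0,"ay": 0,"hand": 0},
  {"tx": 3.9,"ty": 8.8,"tz": 0,"az": 0,"ax": 0,"ay": 0,"hand": 0},
  {"tx": 3.9,"ty": 8.8,"tz": 2,"az": 0,"ax": 0,"ay": 0,"hand": 0},
  {"tx": 3.9,"ty": 8.8,"tz": 5.5,"az": 0,"ax": 0,"ay": 0,"hand": 0},
  {"tx": 3.9,"ty": 8.8,"tz": 5.5,"az": 0,"ax": 0,"ay": 0,"hand": 0},
])

```text
time: 24.15
ee_pos: [608.4, -1.9, 35.0]
tool_rot: [[1.0, -0.029, -0.009], [-0.029, -1.0, 0.001], [-0.009, -0.0, -1.0]]
wrist_force: [-0.8, -0.3, -0.3]
gripper_width: 12.5
finger_force: 30.0
```

```bash
python3 -c "
from h import *
go(614,-3,27); print(read_state()['wrist_force'])"
```

```text
t=24.1 at [608.4  -1.9  35. ] yaw -1.7 -> t [0.57 0.09 0.79] az 0.00 w 12.5
[-0.83856876 -0.33188863 -0.29150704]
```

Request:
carry_out([
  {"tx": 0,"ty": 0,"tz": 0.6,"az": 0,"ax": 0,"ay": 0,"hand": 0},
  {"tx": 0,"ty": 0,"tz": 1.2,"az": 0,"ax": 0,"ay": 0,"hand": 0},
  {"tx": 0,"ty": 0,"tz": 1.2,"az": 0,"ax": 0,"ay": 0,"hand": 0},
  {"tx": 0,"ty": 0,"tz": 1.2,"az": 0,"ax": 0,"ay": 0,"hand": 0.2},
  {"tx": 0,"ty": 0,"tz": 1.2,"az": 0,"ax": 0,"ay": 0,"hand": 0.4},
])

```text
time: 24.78
ee_pos: [613.0, -2.8, 27.3]
tool_rot: [[1.0, -0.029, 0.0], [-0.029, -1.0, -0.0], [0.0, 0.0, -1.0]]
wrist_force: [0.1, -0.2, 0.4]
gripper_width: 25.9
finger_force: 0.0
```

Request:
carry_out([
  {"tx": 0,"ty": 0,"tz": -1,"az": 0,"ax": 0,"ay": 0,"hand": 0.4},
  {"tx": 0,"ty": 0,"tz": -4,"az": 0,"ax": 0,"ay": 0,"hand": 0.4},
  {"tx": -1,"ty": 0,"tz": -9,"az": 0,"ax": 0,"ay": 0,"hand": 0.4},
  {"tx": -2,"ty": 0,"tz": -13,"az": 0,"ax": 0,"ay": 0,"hand": 0.4},
  {"tx": -2,"ty": 0,"tz": -13,"az": 0,"ax": 0,"ay": 0,"hand": 0.4},
])

```text
time: 25.4
ee_pos: [595.7, -2.4, 162.5]
tool_rot: [[1.0, -0.03, 0.009], [-0.03, -1.0, -0.0], [0.009, 0.0, -1.0]]
wrist_force: [-0.2, 0.7, -0.3]
gripper_width: 35.4
finger_force: 0.0
```

Request:
carry_out([
  {"tx": 0,"ty": 0,"tz": 0,"az": 0,"ax": 0,"ay": 0,"hand": 0.4},
  {"tx": 0,"ty": 0,"tz": 0,"az": 0,"ax": 0,"ay": 0,"hand": 0.4},
  {"tx": 0,"ty": 0,"tz": 0,"az": 0,"ax": 0,"ay": 0,"hand": 0.4},
  {"tx": 0,"ty": 0,"tz": 0,"az": 0,"ax": 0,"ay": 0,"hand": 0.4},
  {"tx": 0,"ty": 0,"tz": 0,"az": 0,"ax": 0,"ay": 0,"hand": 0.4},
])

```text
time: 26.02
ee_pos: [592.7, -2.2, 156.5]
tool_rot: [[1.0, -0.03, -0.001], [-0.03, -1.0, 0.0], [-0.001, -0.0, -1.0]]
wrist_force: [0.7, -0.1, -0.4]
gripper_width: 35.4
finger_force: 0.0
```

```bash
python3 - <<'E'
from h import *
knobs(52,68,32); s=read_state(); p,d=save('wrist','w10.png'); W=cloud(d,s)
X,Y,Z=W[...,0],W[...,1],W[...,2]
# rim top points: fit circle with fixed radius
k=(Z>40)&(Z<45)&(d>0)&(abs(np.hypot(X-614,Y+3)-69)<8); k[238:]=0
P=W[k][:,:2]; from scipy.optimize import least_squares
r=least_squares(lambda q:np.hypot(P[:,0]-q[0],P[:,1]-q[1])-q[2],[614,-3,69],loss='soft_l1'); print('rim',r.x.round(1),len(P),'angles',np.histogram(np.arctan2(P[:,1]+3,P[:,0]-614),8,(-np.pi,np.pi))[0])
E
```

```text
26.025 [592.7  -2.2 156.5]
knob [ 687.3 -136.3   64.5] n 79 rgb [69. 57. 44.] lid mid [ 687.8 -144.1] ext [ 7. 20.]
knob [614.1  -1.1  62. ] n 188 rgb [188.  114.5  78. ] lid mid [613.5  -1.1] ext [38. 38.]
rim [616.8  -2.7  67.9] 1093 angles [137 140 132 141 140 138 134 131]
```

Request:
carry_out([
  {"tx": -3.7,"ty": -3.9,"tz": 0,"az": 0,"ax": 0,"ay": 0,"hand": 0.4},
  {"tx": -7.4,"ty": -7.8,"tz": 0,"az": 0,"ax": 0,"ay": 0,"hand": 0.4},
  {"tx": -11.1,"ty": -11.7,"tz": 0,"az": 0,"ax": 0,"ay": 0,"hand": 0.4},
  {"tx": -14.9,"ty": -15.7,"tz": 0,"az": 0,"ax": 0,"ay": 0,"hand": 0.4},
  {"tx": -18.6,"ty": -19.6,"tz": 0,"az": 0,"ax": 0,"ay": 0,"hand": 0.4},
])

```text
time: 26.75
ee_pos: [411.6, 200.3, 157.3]
tool_rot: [[1.0, -0.03, 0.001], [-0.03, -1.0, 0.001], [0.001, -0.001, -1.0]]
wrist_force: [-0.1, 0.4, 0.9]
gripper_width: 35.3
finger_force: 0.0
```

Request:
carry_out([
  {"tx": 0,"ty": 0,"tz": 0,"az": 0,"ax": 0,"ay": 0,"hand": 0.4},
  {"tx": 0,"ty": 0,"tz": 0,"az": 0,"ax": 0,"ay": 0,"hand": 0.4},
  {"tx": 0,"ty": 0,"tz": 0,"az": 0,"ax": 0,"ay": 0,"hand": 0.4},
  {"tx": 0,"ty": 0,"tz": 0,"az": 0,"ax": 0,"ay": 0,"hand": 0.4},
  {"tx": 0,"ty": 0,"tz": 0,"az": 0,"ax": 0,"ay": 0,"hand": 0.4},
])

```text
time: 27.38
ee_pos: [413.2, 198.5, 156.9]
tool_rot: [[1.0, -0.031, -0.0], [-0.031, -1.0, -0.0], [-0.0, 0.0, -1.0]]
wrist_force: [0.0, 0.1, 0.3]
gripper_width: 35.3
finger_force: 0.0
```

```bash
python3 - <<'E'
from h import *
knobs(); go(413,199,-6,-1.7)
E
```

```text
27.375 [413.2 198.5 156.9]
knob [563.8   7.9  32.4] n 1311 rgb None lid mid None ext None
knob [474.6   2.4  32.6] n 161 rgb [132. 109.  75.] lid mid [474.1   2.6] ext [25. 51.]
knob [457.3 327.6  29.6] n 186 rgb [ 81. 100. 101.] lid mid [457.2 328.6] ext [38. 38.]
knob [413.2 198.5  29.9] n 150 rgb [ 81. 101. 102.] lid mid [412.7 198.7] ext [38. 37.]
knob [416.7 402.4  29.4] n 191 rgb [176. 146.  26.] lid mid [416.4 403.4] ext [37. 39.]
t=27.4 at [413.1 198.7 156.9] yaw -1.8 -> t [-0.   -0.04 16.29] az -0.01 w 35.3
```

Request:
carry_out([
  {"tx": 0,"ty": 0,"tz": 5,"az": 0,"ax": 0,"ay": 0,"hand": 0.4},
  {"tx": 0,"ty": 0,"tz": 10,"az": 0,"ax": 0,"ay": 0,"hand": 0.4},
  {"tx": 0,"ty": 0,"tz": 14.5,"az": 0,"ax": 0,"ay": 0,"hand": 0.4},
  {"tx": 0,"ty": 0,"tz": 16.2,"az": 0,"ax": 0,"ay": 0,"hand": 0.4},
  {"tx": 0,"ty": 0,"tz": 16.2,"az": 0,"ax": 0,"ay": 0,"hand": 0.3},
])

```text
time: 28.05
ee_pos: [411.2, 198.3, -6.6]
tool_rot: [[1.0, -0.03, -0.004], [-0.03, -1.0, -0.002], [-0.004, 0.002, -1.0]]
wrist_force: [-0.4, 0.7, 0.4]
gripper_width: 27.6
finger_force: 0.0
```

Request:
carry_out([
  {"tx": 0,"ty": 0,"tz": 0,"az": 0,"ax": 0,"ay": 0,"hand": 0.1},
  {"tx": 0,"ty": 0,"tz": 0,"az": 0,"ax": 0,"ay": 0,"hand": 0},
  {"tx": 0,"ty": 0,"tz": 0,"az": 0,"ax": 0,"ay": 0,"hand": 0},
  {"tx": 0,"ty": 0,"tz": 0,"az": 0,"ax": 0,"ay": 0,"hand": 0},
  {"tx": 0,"ty": 0,"tz": -3,"az": 0,"ax": 0,"ay": 0,"hand": 0},
])

```text
time: 28.68
ee_pos: [410.3, 198.2, 23.5]
tool_rot: [[1.0, -0.03, -0.005], [-0.03, -1.0, -0.002], [-0.005, 0.002, -1.0]]
wrist_force: [0.2, -0.7, -0.1]
gripper_width: 12.1
finger_force: 30.0
```

Request:
carry_out([
  {"tx": 0,"ty": 0,"tz": -5,"az": 0,"ax": 0,"ay": 0,"hand": 0},
  {"tx": 3,"ty": 3,"tz": -8,"az": 0,"ax": 0,"ay": 0,"hand": 0},
  {"tx": 7,"ty": 7,"tz": -8,"az": 0,"ax": 0,"ay": 0,"hand": 0},
  {"tx": 11,"ty": 11,"tz": -8,"az": 0,"ax": 0,"ay": 0,"hand": 0},
  {"tx": 15,"ty": 15,"tz": -8,"az": 0,"ax": 0,"ay": 0,"hand": 0},
])

```text
time: 29.3
ee_pos: [559.1, 43.5, 105.2]
tool_rot: [[1.0, -0.029, 0.0], [-0.029, -1.0, 0.0], [0.0, -0.0, -1.0]]
wrist_force: [-0.0, -0.1, -1.3]
gripper_width: 12.5
finger_force: 30.0
```

Request:
carry_out([
  {"tx": 4,"ty": 4,"tz": 0,"az": 0,"ax": 0,"ay": 0,"hand": 0},
  {"tx": 8,"ty": 8.1,"tz": 0,"az": 0,"ax": 0,"ay": 0,"hand": 0},
  {"tx": 8,"ty": 8.1,"tz": 2,"az": 0,"ax": 0,"ay": 0,"hand": 0},
  {"tx": 8,"ty": 8.1,"tz": 5.5,"az": 0,"ax": 0,"ay": 0,"hand": 0},
  {"tx": 8,"ty": 8.1,"tz": 5.5,"az": 0,"ax": 0,"ay": 0,"hand": 0},
])

```text
time: 29.92
ee_pos: [630.9, -37.5, 45.5]
tool_rot: [[1.0, -0.029, -0.01], [-0.029, -1.0, 0.001], [-0.01, -0.001, -1.0]]
wrist_force: [-0.2, 0.3, -0.8]
gripper_width: 12.2
finger_force: 30.0
```

Request:
carry_out([
  {"tx": 0,"ty": 0,"tz": 1,"az": 0,"ax": 0,"ay": 0,"hand": 0},
  {"tx": 0,"ty": 0,"tz": 2.2,"az": 0,"ax": 0,"ay": 0,"hand": 0},
  {"tx": 0,"ty": 0,"tz": 2.2,"az": 0,"ax": 0,"ay": 0,"hand": 0},
  {"tx": 0,"ty": 0,"tz": 2.2,"az": 0,"ax": 0,"ay": 0,"hand": 0.2},
  {"tx": 0,"ty": 0,"tz": 2.2,"az": 0,"ax": 0,"ay": 0,"hand": 0.4},
])

```text
time: 30.55
ee_pos: [636.2, -38.5, 28.6]
tool_rot: [[1.0, -0.03, 0.001], [-0.03, -1.0, -0.0], [0.001, 0.0, -1.0]]
wrist_force: [0.1, 1.0, -0.5]
gripper_width: 25.8
finger_force: 0.0
```

Request:
carry_out([
  {"tx": 0,"ty": 0,"tz": -2,"az": 0,"ax": 0,"ay": 0,"hand": 0.4},
  {"tx": 0,"ty": 0,"tz": -6,"az": 0,"ax": 0,"ay": 0,"hand": 0.4},
  {"tx": -2,"ty": -1,"tz": -10,"az": 0,"ax": 0,"ay": 0,"hand": 0.4},
  {"tx": -4,"ty": -3,"tz": -13,"az": 0,"ax": 0,"ay": 0,"hand": 0.4},
  {"tx": -4,"ty": -3,"tz": -13,"az": 0,"ax": 0,"ay": 0,"hand": 0.4},
])

```text
time: 31.18
ee_pos: [598.7, -6.6, 163.1]
tool_rot: [[1.0, -0.028, 0.008], [-0.028, -1.0, -0.0], [0.008, 0.0, -1.0]]
wrist_force: [-0.3, -0.9, 0.7]
gripper_width: 35.1
finger_force: 0.0
```

```bash
python3 - <<'E'
from h import *
knobs(52,68,32); go(457.3,328.3,156.5,-1.7)
E
```

```text
31.175 [598.7  -6.6 163.1]
knob [ 688.  -134.9   64.7] n 59 rgb [73. 59. 46.] lid mid [ 687.8 -144.4] ext [ 7. 20.]
knob [635.4 -36.4  62. ] n 182 rgb [ 86. 109. 112.] lid mid [635.  -33.4] ext [38. 44.]
knob [614.1  -1.1  62. ] n 175 rgb [187. 113.  77.] lid mid [614.5  -4.1] ext [39. 43.]
t=31.2 at [598.   -7.2 160.9] yaw -1.6 -> t [-15.02 -33.14   0.34] az 0.01 w 34.9
```

Request:
carry_out([
  {"tx": -2.2,"ty": -4.9,"tz": 0,"az": 0,"ax": 0,"ay": 0,"hand": 0.4},
  {"tx": -4.5,"ty": -10,"tz": 0,"az": 0,"ax": 0,"ay": 0,"hand": 0.4},
  {"tx": -6.8,"ty": -15.1,"tz": 0,"az": 0,"ax": 0,"ay": 0,"hand": 0.4},
  {"tx": -9.1,"ty": -20.2,"tz": 0,"az": 0,"ax": 0,"ay": 0,"hand": 0.4},
  {"tx": -11.4,"ty": -25.3,"tz": 0,"az": 0,"ax": 0,"ay": 0,"hand": 0.4},
])

```text
time: 31.85
ee_pos: [489.5, 249.7, 156.6]
tool_rot: [[1.0, -0.03, -0.001], [-0.03, -1.0, -0.001], [-0.001, 0.001, -1.0]]
wrist_force: [0.9, -0.6, -0.2]
gripper_width: 35.4
finger_force: 0.0
```

Request:
carry_out([
  {"tx": -1.8,"ty": -4,"tz": 0,"az": 0,"ax": 0,"ay": 0,"hand": 0.4},
  {"tx": -3.5,"ty": -7.9,"tz": 0,"az": 0,"ax": 0,"ay": 0,"hand": 0.4},
  {"tx": -3.5,"ty": -7.9,"tz": 0,"az": 0,"ax": 0,"ay": 0,"hand": 0.4},
  {"tx": -3.5,"ty": -7.9,"tz": 0,"az": 0,"ax": 0,"ay": 0,"hand": 0.4},
  {"tx": -3.5,"ty": -7.9,"tz": 0,"az": 0,"ax": 0,"ay": 0,"hand": 0.4},
])

```text
time: 32.48
ee_pos: [458.1, 327.6, 157.4]
tool_rot: [[1.0, -0.031, -0.001], [-0.031, -1.0, -0.001], [-0.001, 0.001, -1.0]]
wrist_force: [-0.0, -0.2, -0.5]
gripper_width: 35.1
finger_force: 0.0
```

```bash
python3 - <<'E'
from h import *
knobs(); go(457.4,328.3,-6,-1.7)
E
```

```text
32.475 [458.1 327.6 157.4]
knob [544.3  90.5  27.7] n 737 rgb [85.5 70.5 48.5] lid mid [544.6  80.7] ext [51. 31.]
knob [502.8  74.7  28.9] n 266 rgb [147. 120.  78.] lid mid [500.8  76.6] ext [48. 41.]
knob [457.6 329.   29.9] n 145 rgb [78.  97.  97.5] lid mid [457.4 328.9] ext [38. 37.]
knob [417.1 403.5  29.7] n 144 rgb [175. 146.  19.] lid mid [416.7 403.9] ext [37. 38.]
t=32.5 at [458.1 327.7 157.6] yaw -1.8 -> t [-0.07 -0.07 16.36] az -0.01 w 35.2
```

Request:
carry_out([
  {"tx": 0,"ty": -0.1,"tz": 5,"az": 0,"ax": 0,"ay": 0,"hand": 0.4},
  {"tx": 0,"ty": -0.1,"tz": 10,"az": 0,"ax": 0,"ay": 0,"hand": 0.4},
  {"tx": 0,"ty": -0.1,"tz": 14.5,"az": 0,"ax": 0,"ay": 0,"hand": 0.4},
  {"tx": 0,"ty": -0.1,"tz": 16.3,"az": 0,"ax": 0,"ay": 0,"hand": 0.4},
  {"tx": 0,"ty": -0.1,"tz": 16.3,"az": 0,"ax": 0,"ay": 0,"hand": 0.3},
])

```text
time: 33.15
ee_pos: [457.1, 328.9, -5.9]
tool_rot: [[1.0, -0.03, -0.002], [-0.03, -1.0, -0.001], [-0.002, 0.001, -1.0]]
wrist_force: [0.2, 0.5, 0.2]
gripper_width: 27.8
finger_force: 0.0
```

Request:
carry_out([
  {"tx": 0,"ty": 0,"tz": 0,"az": 0,"ax": 0,"ay": 0,"hand": 0.1},
  {"tx": 0,"ty": 0,"tz": 0,"az": 0,"ax": 0,"ay": 0,"hand": 0},
  {"tx": 0,"ty": 0,"tz": 0,"az": 0,"ax": 0,"ay": 0,"hand": 0},
  {"tx": 0,"ty": 0,"tz": 0,"az": 0,"ax": 0,"ay": 0,"hand": 0},
  {"tx": 0,"ty": 0,"tz": -3,"az": 0,"ax": 0,"ay": 0,"hand": 0},
])

```text
time: 33.78
ee_pos: [455.6, 328.7, 23.6]
tool_rot: [[1.0, -0.029, -0.004], [-0.029, -1.0, -0.003], [-0.004, 0.003, -1.0]]
wrist_force: [-0.4, 0.4, -0.1]
gripper_width: 12.3
finger_force: 30.0
```

Request:
carry_out([
  {"tx": 0,"ty": 0,"tz": -5,"az": 0,"ax": 0,"ay": 0,"hand": 0},
  {"tx": 2,"ty": 3,"tz": -8,"az": 0,"ax": 0,"ay": 0,"hand": 0},
  {"tx": 5,"ty": 7.5,"tz": -8,"az": 0,"ax": 0,"ay": 0,"hand": 0},
  {"tx": 8,"ty": 12,"tz": -8,"az": 0,"ax": 0,"ay": 0,"hand": 0},
  {"tx": 11,"ty": 16.7,"tz": -8,"az": 0,"ax": 0,"ay": 0,"hand": 0},
])

```text
time: 34.4
ee_pos: [563.1, 158.6, 105.4]
tool_rot: [[1.0, -0.029, 0.001], [-0.029, -1.0, 0.0], [0.001, -0.0, -1.0]]
wrist_force: [0.9, 0.2, -0.9]
gripper_width: 12.2
finger_force: 30.0
```

Request:
carry_out([
  {"tx": 2.7,"ty": 4.2,"tz": 0,"az": 0,"ax": 0,"ay": 0,"hand": 0},
  {"tx": 5.4,"ty": 8.4,"tz": 0,"az": 0,"ax": 0,"ay": 0,"hand": 0},
  {"tx": 7.7,"ty": 12,"tz": 0,"az": 0,"ax": 0,"ay": 0,"hand": 0},
  {"tx": 7.7,"ty": 12,"tz": 3,"az": 0,"ax": 0,"ay": 0,"hand": 0},
  {"tx": 7.7,"ty": 12,"tz": 5.5,"az": 0,"ax": 0,"ay": 0,"hand": 0},
])

```text
time: 35.02
ee_pos: [636.1, 36.7, 49.4]
tool_rot: [[1.0, -0.031, 0.0], [-0.031, -1.0, 0.0], [0.0, -0.0, -1.0]]
wrist_force: [0.0, -0.4, -0.9]
gripper_width: 12.7
finger_force: 30.0
```

Request:
carry_out([
  {"tx": 0,"ty": 0,"tz": 1,"az": 0,"ax": 0,"ay": 0,"hand": 0},
  {"tx": 0,"ty": 0,"tz": 2.2,"az": 0,"ax": 0,"ay": 0,"hand": 0},
  {"tx": 0,"ty": 0,"tz": 2.2,"az": 0,"ax": 0,"ay": 0,"hand": 0},
  {"tx": 0,"ty": 0,"tz": 2.2,"az": 0,"ax": 0,"ay": 0,"hand": 0.2},
  {"tx": 0,"ty": 0,"tz": 2.2,"az": 0,"ax": 0,"ay": 0,"hand": 0.4},
])

```text
time: 35.65
ee_pos: [636.5, 37.7, 28.6]
tool_rot: [[1.0, -0.029, 0.001], [-0.029, -1.0, 0.0], [0.001, -0.0, -1.0]]
wrist_force: [0.3, 0.1, -0.1]
gripper_width: 25.8
finger_force: 0.0
```

Request:
carry_out([
  {"tx": 0,"ty": 0,"tz": -2,"az": 0,"ax": 0,"ay": 0,"hand": 0.4},
  {"tx": 0,"ty": 0,"tz": -6,"az": 0,"ax": 0,"ay": 0,"hand": 0.4},
  {"tx": -2,"ty": 2,"tz": -10,"az": 0,"ax": 0,"ay": 0,"hand": 0.4},
  {"tx": -4,"ty": 4,"tz": -13,"az": 0,"ax": 0,"ay": 0,"hand": 0.4},
  {"tx": -4,"ty": 4,"tz": -13,"az": 0,"ax": 0,"ay": 0,"hand": 0.4},
])

```text
time: 36.28
ee_pos: [596.9, -2.3, 163.1]
tool_rot: [[0.999, -0.031, 0.008], [-0.031, -1.0, -0.0], [0.008, 0.0, -1.0]]
wrist_force: [0.7, -0.2, 0.3]
gripper_width: 35.2
finger_force: 0.0
```

```bash
python3 - <<'E'
from h import *
knobs(52,68,32); save('wrist','w11.png')
s=read_state(); grab_frame('scene')
for r in search_frame('scene','bead_box_0')[:6]: print('scene',r['confidence'],r['position'],np.round(atz('scene',*r['position'],18)))
E
```

```text
36.275 [596.9  -2.3 163.1]
knob [ 688.3 -134.9   64.8] n 60 rgb None lid mid [ 688.  -134.8] ext [5. 2.]
knob [635.3 -36.4  62. ] n 184 rgb [ 86. 110. 112.] lid mid [635.4 -33.7] ext [38. 44.]
knob [634.8  39.   61.9] n 185 rgb [ 86. 110. 112.] lid mid [636.6  42.4] ext [41. 44.]
knob [614.1  -1.   62.1] n 175 rgb [187. 114.  76.] lid mid [613.6  -4. ] ext [39. 43.]
scene 0.63 [346.1, 190.0] [ 566. -102.   18.]
scene 0.59 [309.4, 188.8] [636. -20.  18.]
scene 0.4 [313.1, 182.0] [651. -45.  18.]
scene 0.18 [320.4, 207.1] [563.  -1.  18.]
```

All three boxes stand flat in the tin: knob tops at z=62, one 3 mm from the centre and two at 38 and 45 mm. Now I go to the lever.

Request:
carry_out([
  {"tx": -2.6,"ty": 2.7,"tz": 0,"az": 0,"ax": 0,"ay": 0,"hand": 0.5},
  {"tx": -5.2,"ty": 5.4,"tz": 0,"az": 0,"ax": 0,"ay": 0,"hand": 0.5},
  {"tx": -7.8,"ty": 8.2,"tz": 0,"az": 0,"ax": 0,"ay": 0,"hand": 0.5},
  {"tx": -7.8,"ty": 8.2,"tz": 0,"az": 0,"ax": 0,"ay": 0,"hand": 0.5},
  {"tx": -7.8,"ty": 8.2,"tz": 0,"az": 0,"ax": 0,"ay": 0,"hand": 0.5},
])

```text
time: 37.1
ee_pos: [514.8, -80.4, 157.1]
tool_rot: [[1.0, -0.03, -0.001], [-0.03, -1.0, 0.001], [-0.001, -0.001, -1.0]]
wrist_force: [-0.1, -0.3, 0.1]
gripper_width: 43.9
finger_force: 0.0
```

```bash
cat >> h.py <<'E'
def posts():
    s=read_state(); p,d=grab_frame('wrist'); W=cloud(d,s); print(s['time'],np.round(s['ee_pos'],1))
    k=((W[...,2]>78)&(W[...,2]<88)&(d>0)&(W[...,0]<528)&(W[...,0]>440)).astype(np.uint8); k[238:]=0
    n,l,st,c=cv2.connectedComponentsWithStats(k)
    for i in range(1,n):
        if st[i,4]>20:
            q=W[l==i]; t=q[q[:,2]>q[:,2].max()-4]; print('post',np.round((t.min(0)+t.max(0))/2,1),'mean',np.round(t.mean(0),1),st[i,4],np.median(p[l==i],0))
E
python3 - <<'E'
from h import *
posts(); go(514.5,-82,32,-1.7)
E
```

```text
37.1 [514.8 -80.4 157.1]
post [518.8  45.2  84.1] mean [518.8  44.7  84.1] 218 [153. 143. 141.]
post [512.  -79.3  85.9] mean [512.2 -79.2  86.2] 202 [104.  65.  47.]
t=37.1 at [515.1 -80.2 157.3] yaw -1.7 -> t [-0.04  0.19 12.53] az 0.00 w 44.2
```

Request:
carry_out([
  {"tx": -0.25,"ty": -0.1,"tz": 4,"az": 0,"ax": 0,"ay": 0,"hand": 0.5},
  {"tx": -0.25,"ty": -0.1,"tz": 8.5,"az": 0,"ax": 0,"ay": 0,"hand": 0.5},
  {"tx": -0.25,"ty": -0.1,"tz": 12.5,"az": 0,"ax": 0,"ay": 0,"hand": 0.4},
  {"tx": -0.25,"ty": -0.1,"tz": 12.5,"az": 0,"ax": 0,"ay": 0,"hand": 0.2},
  {"tx": -0.25,"ty": -0.1,"tz": 12.5,"az": 0,"ax": 0,"ay": 0,"hand": 0},
])

```text
time: 37.78
ee_pos: [513.4, -79.6, 34.0]
tool_rot: [[1.0, -0.029, 0.001], [-0.029, -1.0, -0.0], [0.001, 0.0, -1.0]]
wrist_force: [-0.3, 1.2, 1.0]
gripper_width: 17.4
finger_force: 0.0
```

Request:
carry_out([
  {"tx": 0,"ty": 0,"tz": 0,"az": 0,"ax": 0,"ay": 0,"hand": 0},
  {"tx": 0,"ty": 0,"tz": 0,"az": 0,"ax": 0,"ay": 0,"hand": 0},
  {"tx": 0,"ty": 0,"tz": 0,"az": 0,"ax": 0,"ay": 0,"hand": 0},
  {"tx": 0,"ty": 0,"tz": 0,"az": 0,"ax": 0,"ay": 0,"hand": 0},
  {"tx": -0.35,"ty": -0.04,"tz": 0,"az": 0,"ax": 0,"ay": 0,"hand": 0},
])

```text
time: 38.4
ee_pos: [511.1, -80.3, 34.5]
tool_rot: [[1.0, -0.03, 0.005], [-0.03, -1.0, -0.001], [0.005, 0.001, -1.0]]
wrist_force: [5.2, -5.2, -2.2]
gripper_width: 13.0
finger_force: 30.0
```

Request:
carry_out([
  {"tx": -1.06,"ty": -0.26,"tz": 0,"az": 0,"ax": 0,"ay": 0,"hand": 0},
  {"tx": -2.17,"ty": -0.83,"tz": 0,"az": 0,"ax": 0,"ay": 0,"hand": 0},
  {"tx": -3.11,"ty": -1.66,"tz": 0,"az": 0,"ax": 0,"ay": 0,"hand": 0},
  {"tx": -3.69,"ty": -2.47,"tz": 0,"az": 0,"ax": 0,"ay": 0,"hand": 0},
  {"tx": -4.01,"ty": -3.15,"tz": 0,"az": 0,"ax": 0,"ay": 0,"hand": 0},
])

```text
time: 39.02
ee_pos: [469.9, -47.8, 34.1]
tool_rot: [[1.0, -0.03, 0.002], [-0.03, -1.0, -0.002], [0.002, 0.002, -1.0]]
wrist_force: [-0.8, -8.6, 2.4]
gripper_width: 13.0
finger_force: 30.0
```

Request:
carry_out([
  {"tx": -0.13,"ty": -0.4,"tz": 0,"az": 0,"ax": 0,"ay": 0,"hand": 0},
  {"tx": -0.13,"ty": -0.4,"tz": 0,"az": 0,"ax": 0,"ay": 0,"hand": 0},
  {"tx": -0.13,"ty": -0.4,"tz": 0,"az": 0,"ax": 0,"ay": 0,"hand": 0.3},
  {"tx": -0.13,"ty": -0.4,"tz": 0,"az": 0,"ax": 0,"ay": 0,"hand": 0.5},
  {"tx": -0.13,"ty": -0.4,"tz": -2,"az": 0,"ax": 0,"ay": 0,"hand": 0.5},
])

```text
time: 39.65
ee_pos: [465.9, -41.9, 51.4]
tool_rot: [[1.0, -0.03, -0.005], [-0.03, -1.0, 0.001], [-0.005, -0.001, -1.0]]
wrist_force: [0.5, 0.1, -0.3]
gripper_width: 41.5
finger_force: 0.0
```

Request:
carry_out([
  {"tx": 0,"ty": 0,"tz": -4,"az": 0,"ax": 0,"ay": 0,"hand": 0.5},
  {"tx": 2,"ty": -4,"tz": -8,"az": 0,"ax": 0,"ay": 0,"hand": 0.5},
  {"tx": 4.5,"ty": -8,"tz": -9.5,"az": 0,"ax": 0,"ay": 0,"hand": 0.5},
  {"tx": 4.5,"ty": -8,"tz": -9.5,"az": 0,"ax": 0,"ay": 0,"hand": 0.5},
  {"tx": 4.5,"ty": -8,"tz": -9.5,"az": 0,"ax": 0,"ay": 0,"hand": 0.5},
])

```text
time: 40.28
ee_pos: [514.4, 36.1, 147.1]
tool_rot: [[1.0, -0.029, -0.002], [-0.029, -1.0, -0.0], [-0.002, 0.0, -1.0]]
wrist_force: [-0.1, 0.1, -0.1]
gripper_width: 44.1
finger_force: 0.0
```

```bash
python3 - <<'E'
from h import *
posts(); knobs(52,68,32);go(518.5,45,30,-1.7)
E
```

```text
40.275 [514.4  36.1 147.1]
post [518.8  57.2  84. ] mean [519.2  57.3  84. ] 211 [146. 136. 137.]
post [478.4 -41.3  84.3] mean [478.8 -41.1  84. ] 53 [86. 67. 56.]
40.325 [514.   35.7 146.7]
knob [634.7 -24.3  61.9] n 301 rgb [ 84. 109. 112.] lid mid [634.7 -21.4] ext [38. 44.]
knob [634.1  51.2  62. ] n 279 rgb [ 89. 115. 117.] lid mid [636.5  54.6] ext [41. 44.]
knob [613.5  11.1  62. ] n 243 rgb [190. 115.  77.] lid mid [613.7  10.6] ext [38. 49.]
knob [524.   55.9  64.9] n 67 rgb None lid mid [522.8  57.1] ext [ 6. 12.]
knob [477.3 -39.1  64.4] n 108 rgb [74.5 74.  73. ] lid mid [485.9 -34.4] ext [32. 26.]
t=40.4 at [513.9  35.5 146.6] yaw -1.7 -> t [ 0.47 -0.97 11.66] az -0.00 w 44.2
```

Request:
carry_out([
  {"tx": 0.3,"ty": -1.1,"tz": 1,"az": 0,"ax": 0,"ay": 0,"hand": 0.5},
  {"tx": 0.45,"ty": -2.15,"tz": 3,"az": 0,"ax": 0,"ay": 0,"hand": 0.5},
  {"tx": 0.45,"ty": -2.15,"tz": 8,"az": 0,"ax": 0,"ay": 0,"hand": 0.5},
  {"tx": 0.45,"ty": -2.15,"tz": 11.7,"az": 0,"ax": 0,"ay": 0,"hand": 0.3},
  {"tx": 0.45,"ty": -2.15,"tz": 11.7,"az": 0,"ax": 0,"ay": 0,"hand": 0.1},
])

```text
time: 41.0
ee_pos: [516.2, 57.1, 26.8]
tool_rot: [[1.0, -0.03, -0.009], [-0.03, -1.0, -0.0], [-0.009, 0.001, -1.0]]
wrist_force: [-0.8, 0.3, -0.2]
gripper_width: 26.4
finger_force: 0.0
```

Request:
carry_out([
  {"tx": 0,"ty": 0,"tz": 0,"az": 0,"ax": 0,"ay": 0,"hand": 0},
  {"tx": 0,"ty": 0,"tz": 0,"az": 0,"ax": 0,"ay": 0,"hand": 0},
  {"tx": 0,"ty": 0,"tz": 0,"az": 0,"ax": 0,"ay": 0,"hand": 0},
  {"tx": 0,"ty": 0,"tz": 0,"az": 0,"ax": 0,"ay": 0,"hand": 0},
  {"tx": 0,"ty": 0.5,"tz": 0,"az": 0,"ax": 0,"ay": 0,"hand": 0},
])

```text
time: 41.62
ee_pos: [521.2, 54.5, 31.8]
tool_rot: [[1.0, -0.031, 0.002], [-0.031, -0.999, 0.004], [0.002, -0.004, -1.0]]
wrist_force: [-0.0, 8.4, -3.1]
gripper_width: 13.5
finger_force: 30.0
```

Request:
carry_out([
  {"tx": 0,"ty": 1,"tz": 0,"az": 0,"ax": 0,"ay": 0,"hand": 0},
  {"tx": 0,"ty": 2,"tz": 0,"az": 0,"ax": 0,"ay": 0,"hand": 0},
  {"tx": 0,"ty": 3.3,"tz": 0,"az": 0,"ax": 0,"ay": 0,"hand": 0},
  {"tx": 0,"ty": 4.6,"tz": 0,"az": 0,"ax": 0,"ay": 0,"hand": 0},
  {"tx": 0,"ty": 6,"tz": 0,"az": 0,"ax": 0,"ay": 0,"hand": 0},
])

```text
time: 42.25
ee_pos: [519.2, -5.3, 31.8]
tool_rot: [[1.0, -0.031, 0.001], [-0.031, -1.0, 0.005], [0.001, -0.005, -1.0]]
wrist_force: [-0.7, 8.2, -2.5]
gripper_width: 13.1
finger_force: 30.0
```

Friction is 8 N, so the brake is off. I'll keep pushing gently so the boxes don't slide.

Request:
carry_out([
  {"tx": 0,"ty": 1.3,"tz": 0,"az": 0,"ax": 0,"ay": 0,"hand": 0},
  {"tx": 0,"ty": 2.6,"tz": 0,"az": 0,"ax": 0,"ay": 0,"hand": 0},
  {"tx": 0,"ty": 3.9,"tz": 0,"az": 0,"ax": 0,"ay": 0,"hand": 0},
  {"tx": 0,"ty": 5.2,"tz": 0,"az": 0,"ax": 0,"ay": 0,"hand": 0},
  {"tx": 0,"ty": 6.5,"tz": 0,"az": 0,"ax": 0,"ay": 0,"hand": 0},
])

```text
time: 42.88
ee_pos: [517.0, -70.3, 31.8]
tool_rot: [[1.0, -0.031, 0.0], [-0.031, -1.0, 0.004], [0.0, -0.004, -1.0]]
wrist_force: [-0.8, 9.8, -0.1]
gripper_width: 12.7
finger_force: 30.0
```

Request:
carry_out([
  {"tx": 0,"ty": 1.3,"tz": 0,"az": 0,"ax": 0,"ay": 0,"hand": 0},
  {"tx": 0,"ty": 2.5,"tz": 0,"az": 0,"ax": 0,"ay": 0,"hand": 0},
  {"tx": 0,"ty": 3.6,"tz": 0,"az": 0,"ax": 0,"ay": 0,"hand": 0},
  {"tx": 0,"ty": 4.5,"tz": 0,"az": 0,"ax": 0,"ay": 0,"hand": 0},
  {"tx": 0,"ty": 5.2,"tz": 0,"az": 0,"ax": 0,"ay": 0,"hand": 0},
])

```text
time: 43.5
ee_pos: [515.3, -122.3, 31.8]
tool_rot: [[1.0, -0.031, -0.0], [-0.031, -1.0, 0.004], [-0.0, -0.004, -1.0]]
wrist_force: [-1.5, 7.6, 1.1]
gripper_width: 12.9
finger_force: 30.0
```

Request:
carry_out([
  {"tx": 0,"ty": 0.3,"tz": 0,"az": 0,"ax": 0,"ay": 0,"hand": 0},
  {"tx": 0,"ty": 0.6,"tz": 0,"az": 0,"ax": 0,"ay": 0,"hand": 0},
  {"tx": 0,"ty": 0.8,"tz": 0,"az": 0,"ax": 0,"ay": 0,"hand": 0},
  {"tx": 0,"ty": 1,"tz": 0,"az": 0,"ax": 0,"ay": 0,"hand": 0},
  {"tx": 0,"ty": 1.1,"tz": 0,"az": 0,"ax": 0,"ay": 0,"hand": 0},
])

```text
time: 44.12
ee_pos: [515.0, -133.1, 31.8]
tool_rot: [[1.0, -0.031, -0.0], [-0.031, -1.0, 0.004], [-0.0, -0.004, -1.0]]
wrist_force: [-0.9, 8.1, 0.8]
gripper_width: 12.9
finger_force: 30.0
```

Request:
carry_out([
  {"tx": 0,"ty": 0.1,"tz": 0,"az": 0,"ax": 0,"ay": 0,"hand": 0},
  {"tx": 0,"ty": 0.2,"tz": 0,"az": 0,"ax": 0,"ay": 0,"hand": 0},
  {"tx": 0,"ty": 0.3,"tz": 0,"az": 0,"ax": 0,"ay": 0,"hand": 0},
  {"tx": 0,"ty": 0.4,"tz": 0,"az": 0,"ax": 0,"ay": 0,"hand": 0},
  {"tx": 0,"ty": 0.5,"tz": 0,"az": 0,"ax": 0,"ay": 0,"hand": 0},
])

```text
time: 44.75
ee_pos: [514.8, -138.0, 31.8]
tool_rot: [[1.0, -0.031, -0.0], [-0.031, -1.0, 0.004], [-0.0, -0.004, -1.0]]
wrist_force: [-2.0, 7.4, 0.9]
gripper_width: 13.2
finger_force: 30.0
```

Request:
carry_out([
  {"tx": 0,"ty": 0.1,"tz": 0,"az": 0,"ax": 0,"ay": 0,"hand": 0},
  {"tx": 0,"ty": 0.15,"tz": 0,"az": 0,"ax": 0,"ay": 0,"hand": 0},
  {"tx": 0,"ty": 0.2,"tz": 0,"az": 0,"ax": 0,"ay": 0,"hand": 0},
  {"tx": 0,"ty": 0.25,"tz": 0,"az": 0,"ax": 0,"ay": 0,"hand": 0},
  {"tx": 0,"ty": 0.3,"tz": 0,"az": 0,"ax": 0,"ay": 0,"hand": 0},
])

```text
time: 45.38
ee_pos: [514.6, -141.0, 31.7]
tool_rot: [[1.0, -0.031, -0.0], [-0.031, -1.0, 0.004], [-0.0, -0.004, -1.0]]
wrist_force: [-1.3, 9.0, 1.1]
gripper_width: 13.2
finger_force: 30.0
```

Request:
carry_out([
  {"tx": 0,"ty": 0.1,"tz": 0,"az": 0,"ax": 0,"ay": 0,"hand": 0},
  {"tx": 0,"ty": 0.15,"tz": 0,"az": 0,"ax": 0,"ay": 0,"hand": 0},
  {"tx": 0,"ty": 0.2,"tz": 0,"az": 0,"ax": 0,"ay": 0,"hand": 0},
  {"tx": 0,"ty": 0.25,"tz": 0,"az": 0,"ax": 0,"ay": 0,"hand": 0},
  {"tx": 0,"ty": 0.3,"tz": 0,"az": 0,"ax": 0,"ay": 0,"hand": 0},
])

```text
time: 46.0
ee_pos: [514.6, -144.0, 31.8]
tool_rot: [[1.0, -0.031, -0.0], [-0.031, -1.0, 0.004], [-0.0, -0.004, -1.0]]
wrist_force: [-1.0, 7.5, 0.8]
gripper_width: 13.1
finger_force: 30.0
```

Request:
carry_out([
  {"tx": 0,"ty": 0.1,"tz": 0,"az": 0,"ax": 0,"ay": 0,"hand": 0},
  {"tx": 0,"ty": 0.2,"tz": 0,"az": 0,"ax": 0,"ay": 0,"hand": 0},
  {"tx": 0,"ty": 0.3,"tz": 0,"az": 0,"ax": 0,"ay": 0,"hand": 0},
  {"tx": 0,"ty": 0.35,"tz": 0,"az": 0,"ax": 0,"ay": 0,"hand": 0},
  {"tx": 0,"ty": 0.4,"tz": 0,"az": 0,"ax": 0,"ay": 0,"hand": 0},
])

```text
time: 46.62
ee_pos: [514.4, -147.9, 31.8]
tool_rot: [[1.0, -0.031, -0.0], [-0.031, -1.0, 0.004], [-0.0, -0.004, -1.0]]
wrist_force: [-1.1, 8.0, 1.2]
gripper_width: 13.5
finger_force: 30.0
```

```bash
python3 - <<'E'
from h import *
s=read_state(); p,d=save('wrist','w12.png'); W=cloud(d,s); print(s['ee_pos'],s['wrist_force'],s['gripper_width'])
k=(W[...,2]>78)&(W[...,2]<87)&(d>0)&(W[...,0]<526)&(abs(W[...,1]-s['ee_pos'][1])<13)
k[:,:290]=0
q=W[k]; print(len(q), (q.min(0)+q.max(0))/2 if len(q) else '')
# plate left edge (z~30) and base frame: black end stop etc along row at x~525
for x0 in (560,600,640):
    m=(abs(W[...,0]-x0)<3)&(abs(W[...,2]-31)<5)&(d>0); yy=W[m][:,1]; print(x0,yy.min().round(),yy.max().round(),len(yy))
E
```

```text
[ 514.43179612 -147.92607603   31.75955878] [-1.07613677  8.00362164  1.16031526] 13.4654030894922
1056 [ 514.40058538 -147.92181735   82.49975685]
560 -122.0 -118.0 48
600 -123.0 -120.0 63
640 -125.0 -121.0 77
```

The carriage evidently didn't start at the stop: with the stop-to-stop travel of 215 mm, home should put the pull post near y≈-158. I continue until the force rises.

Request:
carry_out([
  {"tx": 0,"ty": 0.2,"tz": 0,"az": 0,"ax": 0,"ay": 0,"hand": 0},
  {"tx": 0,"ty": 0.4,"tz": 0,"az": 0,"ax": 0,"ay": 0,"hand": 0},
  {"tx": 0,"ty": 0.5,"tz": 0,"az": 0,"ax": 0,"ay": 0,"hand": 0},
  {"tx": 0,"ty": 0.6,"tz": 0,"az": 0,"ax": 0,"ay": 0,"hand": 0},
  {"tx": 0,"ty": 0.7,"tz": 0,"az": 0,"ax": 0,"ay": 0,"hand": 0},
])

```text
time: 47.3
ee_pos: [514.2, -155.0, 31.8]
tool_rot: [[1.0, -0.031, -0.0], [-0.031, -1.0, 0.004], [-0.001, -0.004, -1.0]]
wrist_force: [-2.3, 7.8, 1.2]
gripper_width: 13.1
finger_force: 30.0
```

Request:
carry_out([
  {"tx": 0,"ty": 0.1,"tz": 0,"az": 0,"ax": 0,"ay": 0,"hand": 0},
  {"tx": 0,"ty": 0.2,"tz": 0,"az": 0,"ax": 0,"ay": 0,"hand": 0},
  {"tx": 0,"ty": 0.3,"tz": 0,"az": 0,"ax": 0,"ay": 0,"hand": 0},
  {"tx": 0,"ty": 0.35,"tz": 0,"az": 0,"ax": 0,"ay": 0,"hand": 0},
  {"tx": 0,"ty": 0.4,"tz": 0,"az": 0,"ax": 0,"ay": 0,"hand": 0},
])

```text
time: 47.92
ee_pos: [514.1, -155.4, 31.7]
tool_rot: [[0.999, -0.033, -0.001], [-0.033, -0.999, 0.01], [-0.001, -0.01, -1.0]]
wrist_force: [0.1, 22.3, 3.9]
gripper_width: 12.9
finger_force: 30.0
```

Home stop reached (force up to 22 N). I relax, release and look at the lever.

Request:
carry_out([
  {"tx": 0,"ty": -0.25,"tz": 0,"az": 0,"ax": 0,"ay": 0,"hand": 0},
  {"tx": 0,"ty": -0.25,"tz": 0,"az": 0,"ax": 0,"ay": 0,"hand": 0.2},
  {"tx": 0,"ty": -0.25,"tz": 0,"az": 0,"ax": 0,"ay": 0,"hand": 0.4},
  {"tx": 0,"ty": -0.25,"tz": -3,"az": 0,"ax": 0,"ay": 0,"hand": 0.5},
  {"tx": 0,"ty": -0.25,"tz": -8,"az": 0,"ax": 0,"ay": 0,"hand": 0.5},
])

```text
time: 48.55
ee_pos: [513.2, -159.2, 110.6]
tool_rot: [[1.0, -0.03, -0.003], [-0.03, -1.0, 0.001], [-0.003, -0.001, -1.0]]
wrist_force: [1.1, -0.8, 0.4]
gripper_width: 43.5
finger_force: 0.0
```

Request:
carry_out([
  {"tx": -2,"ty": 4,"tz": -2,"az": 0,"ax": 0,"ay": 0,"hand": 0.5},
  {"tx": -4,"ty": 8,"tz": -4,"az": 0,"ax": 0,"ay": 0,"hand": 0.5},
  {"tx": -4,"ty": 8,"tz": -4,"az": 0,"ax": 0,"ay": 0,"hand": 0.5},
  {"tx": -4,"ty": 8,"tz": -4,"az": 0,"ax": 0,"ay": 0,"hand": 0.5},
  {"tx": -4,"ty": 8,"tz": -4,"az": 0,"ax": 0,"ay": 0,"hand": 0.5},
])

```text
time: 49.18
ee_pos: [471.9, -236.9, 150.2]
tool_rot: [[1.0, -0.029, -0.001], [-0.029, -1.0, 0.001], [-0.001, -0.001, -1.0]]
wrist_force: [-0.4, -0.5, -0.1]
gripper_width: 44.1
finger_force: 0.0
```

```bash
python3 - <<'E'
from h import *
posts(); go(469,-256,32,-1.7)
E
```

```text
49.175 [ 471.9 -236.9  150.2]
post [ 484.  -488.5   86. ] mean [ 485.5 -487.4   86.4] 1259 [83. 68. 63.]
post [ 512.  -154.3   84.2] mean [ 512.  -154.7   84.2] 240 [144. 134. 134.]
post [ 465.9 -253.8   86. ] mean [ 466.2 -253.4   86.2] 216 [99. 63. 46.]
t=49.2 at [ 471.9 -236.8  150.1] yaw -1.6 -> t [-0.22  1.93 11.81] az 0.01 w 44.2
```

```bash
python3 - <<'E'
from h import *
s=dict(ee_pos=np.array([468.7,-46.7,33.3]),tool_rot=np.array([[1,-.03,.001],[-.03,-1,-.001],[.001,.001,-1]]))
def ang(a,b):
    A=atz('wrist',*a,48,s);B=atz('wrist',*b,48,s);v=B-A;print(A.round(),B.round(),'angle',np.arctan2(-v[0],-v[1])-.029)
# left edge and right edge of lever arm in crop w7c (x3, offset 200,170)
f=lambda u,v:(200+u/3,170+v/3)
ang(f(268,48),f(332,205)); ang(f(325,12),f(402,205)); ang(f(297,30),f(367,205))
# pointer / mark in that view
print(atz('wrist',*f(151,140),31,s).round(1))
E
```

```text
[506. -27.  48.] [473. -38.  48.] angle 1.2328113270724408
[513. -38.  48.] [472. -52.  48.] angle 1.2169138796984535
[509. -33.  48.] [472. -45.  48.] angle 1.2274776362262887
[481.1   1.9  31. ]
```

Request:
carry_out([
  {"tx": -0.5,"ty": 1.7,"tz": 4,"az": 0,"ax": 0,"ay": 0,"hand": 0.5},
  {"tx": -0.55,"ty": 1.7,"tz": 8,"az": 0,"ax": 0,"ay": 0,"hand": 0.5},
  {"tx": -0.55,"ty": 1.7,"tz": 11.8,"az": 0,"ax": 0,"ay": 0,"hand": 0.4},
  {"tx": -0.55,"ty": 1.7,"tz": 11.8,"az": 0,"ax": 0,"ay": 0,"hand": 0.2},
  {"tx": -0.55,"ty": 1.7,"tz": 11.8,"az": 0,"ax": 0,"ay": 0,"hand": 0},
])

```text
time: 49.85
ee_pos: [466.8, -254.6, 33.8]
tool_rot: [[1.0, -0.029, 0.001], [-0.029, -1.0, -0.0], [0.001, 0.0, -1.0]]
wrist_force: [0.6, -0.0, 1.0]
gripper_width: 17.0
finger_force: 0.0
```

Request:
carry_out([
  {"tx": 0,"ty": 0,"tz": 0,"az": 0,"ax": 0,"ay": 0,"hand": 0},
  {"tx": 0,"ty": 0,"tz": 0,"az": 0,"ax": 0,"ay": 0,"hand": 0},
  {"tx": 0,"ty": 0,"tz": 0,"az": 0,"ax": 0,"ay": 0,"hand": 0},
  {"tx": 0,"ty": 0,"tz": 0,"az": 0,"ax": 0,"ay": 0,"hand": 0},
  {"tx": 0,"ty": 0,"tz": 0,"az": 0,"ax": 0,"ay": 0,"hand": 0},
])

```text
time: 50.48
ee_pos: [467.4, -255.1, 34.4]
tool_rot: [[1.0, -0.03, 0.003], [-0.03, -1.0, -0.001], [0.003, 0.001, -1.0]]
wrist_force: [3.2, 2.3, 5.0]
gripper_width: 13.3
finger_force: 30.0
```

Request:
carry_out([
  {"tx": 0.72,"ty": 0.95,"tz": 0,"az": 0,"ax": 0,"ay": 0,"hand": 0},
  {"tx": 1.7,"ty": 1.73,"tz": 0,"az": 0,"ax": 0,"ay": 0,"hand": 0},
  {"tx": 2.6,"ty": 2.17,"tz": 0,"az": 0,"ax": 0,"ay": 0,"hand": 0},
  {"tx": 3.56,"ty": 2.41,"tz": 0,"az": 0,"ax": 0,"ay": 0,"hand": 0},
  {"tx": 4.3,"ty": 2.47,"tz": 0,"az": 0,"ax": 0,"ay": 0,"hand": 0},
])

```text
time: 51.1
ee_pos: [506.4, -280.2, 34.2]
tool_rot: [[1.0, -0.028, -0.004], [-0.028, -1.0, 0.001], [-0.004, -0.001, -1.0]]
wrist_force: [-7.6, 4.8, 13.7]
gripper_width: 13.1
finger_force: 30.0
```

Request:
carry_out([
  {"tx": 0.2,"ty": 0,"tz": 0,"az": 0,"ax": 0,"ay": 0,"hand": 0},
  {"tx": 0.5,"ty": 0,"tz": 0,"az": 0,"ax": 0,"ay": 0,"hand": 0},
  {"tx": 0.5,"ty": 0,"tz": 0,"az": 0,"ax": 0,"ay": 0,"hand": 0},
  {"tx": 0.5,"ty": 0,"tz": 0,"az": 0,"ax": 0,"ay": 0,"hand": 0},
  {"tx": 0.5,"ty": 0,"tz": 0,"az": 0,"ax": 0,"ay": 0,"hand": 0},
])

```text
time: 51.72
ee_pos: [511.5, -280.5, 34.2]
tool_rot: [[1.0, -0.029, -0.004], [-0.029, -1.0, 0.001], [-0.004, -0.001, -1.0]]
wrist_force: [-4.9, 3.3, 13.2]
gripper_width: 13.1
finger_force: 30.0
```

Release, rise, look.

Request:
carry_out([
  {"tx": 0,"ty": 0,"tz": 0,"az": 0,"ax": 0,"ay": 0,"hand": 0.2},
  {"tx": 0,"ty": 0,"tz": 0,"az": 0,"ax": 0,"ay": 0,"hand": 0.4},
  {"tx": 0,"ty": 0,"tz": -3,"az": 0,"ax": 0,"ay": 0,"hand": 0.5},
  {"tx": -1,"ty": 0,"tz": -8,"az": 0,"ax": 0,"ay": 0,"hand": 0.5},
  {"tx": -3,"ty": -3,"tz": -13,"az": 0,"ax": 0,"ay": 0,"hand": 0.5},
])

```text
time: 52.35
ee_pos: [483.7, -251.0, 163.7]
tool_rot: [[1.0, -0.031, -0.001], [-0.031, -1.0, -0.0], [-0.001, 0.0, -1.0]]
wrist_force: [1.4, 0.5, 0.1]
gripper_width: 43.8
finger_force: 0.0
```

Request:
carry_out([
  {"tx": 0,"ty": 0,"tz": 0,"az": 0,"ax": 0,"ay": 0,"hand": 0.5},
  {"tx": 0,"ty": 0,"tz": 0,"az": 0,"ax": 0,"ay": 0,"hand": 0.5},
  {"tx": 0,"ty": 0,"tz": 0,"az": 0,"ax": 0,"ay": 0,"hand": 0.5},
  {"tx": 0,"ty": 0,"tz": 0,"az": 0,"ax": 0,"ay": 0,"hand": 0.5},
  {"tx": 0,"ty": 0,"tz": 0,"az": 0,"ax": 0,"ay": 0,"hand": 0.5},
])

```text
time: 52.98
ee_pos: [483.7, -249.9, 161.8]
tool_rot: [[1.0, -0.03, -0.002], [-0.03, -1.0, 0.001], [-0.002, -0.001, -1.0]]
wrist_force: [-0.5, -0.1, 0.6]
gripper_width: 44.0
finger_force: 0.0
```

```bash
python3 - <<'E'
from h import *
posts()
p,d=save('wrist','w13.png')
s=read_state()
for r in cut_out('wrist','bead_box_0')[:5]: print('bb',round(r['confidence'],2),np.round(r['position']),np.round(atz('wrist',*r['position'],50,s)))
E
```

```text
52.975 [ 483.7 -249.9  161.8]
post [ 484.1 -488.6   86. ] mean [ 484.8 -487.5   86.4] 1009 [84. 69. 64.]
post [ 511.5 -154.5   83.7] mean [ 512.  -154.9   84. ] 215 [143. 134. 135.]
post [ 507.7 -279.2   85.7] mean [ 508.  -278.8   86. ] 210 [97. 62. 46.]
post [ 457.6 -538.    83.8] mean [ 457.7 -538.5   83.5] 149 [162. 144. 137.]
```

```bash
python3 - <<'E'
from h import *
s=read_state(); p=cv2.imread('pics/w13.png'); h=cv2.cvtColor(p,cv2.COLOR_BGR2HSV)
for n,lo,hi in(('orange',(3,60,70),(14,255,255)),('teal',(80,35,40),(105,255,200))):
    m=cv2.inRange(h,lo,hi); m[225:]=0
    k,l,st,c=cv2.connectedComponentsWithStats(cv2.morphologyEx(m,3,np.ones((5,5))))
    for i in range(1,k):
        if st[i,4]>80: print(n,st[i],atz('wrist',*c[i],46,s).round())
a=np.array([512,-154.8]); print('expected',a+[94.3,-46.2],a+[115.5,-81.6],a+[114.9,-6.1])
cv2.imwrite('pics/side9.png',grab_frame('side')[0][...,::-1])
for r in search_frame('side','bead_box_0')[:6]: print(round(r['confidence'],2),r['position'],np.round(atz('side',*r['position'],18)))
E
```

```text
orange [ 520   78  102  147 9907] [ 511. -493.   46.]
orange [349 153  16  25 281] [ 502. -282.   46.]
expected [ 606.3 -201. ] [ 627.5 -236.4] [ 626.9 -160.9]
0.72 [303.0, 336.5] [413. 405.  18.]
0.59 [313.8, 169.3] [ 635. -196.   18.]
```

```bash
python3 - <<'E'
from h import *
from h import _C
s=read_state(); p=cv2.GaussianBlur(cv2.imread('pics/w13.png'),(5,5),0); L=cv2.cvtColor(p,cv2.COLOR_BGR2LAB).astype(int)
T=np.linalg.inv(np.array(_C['tool_from_camera']));R=np.array(s['tool_rot'])
def wp(X):
    q=T@np.r_[R.T@(np.array(X)-s['ee_pos']),1];return _C['fx']*q[0]/q[2]+_C['cx'],_C['fy']*q[1]/q[2]+_C['cy']
for e in((606.3,-201),(627.5,-236.4),(626.9,-160.9)): print('exp px',np.round(wp([*e,46])))
a=L[...,1]-128; roi=np.zeros(a.shape,bool); u0,v0=wp([608,-203,40]); print(u0,v0)
yy,xx=np.mgrid[:400,:640]; roi=(np.hypot(xx-u0,yy-v0)<65)
for n,m in(('reddish',roi&(a>5)),('teal',roi&(a<-2))):
    k,l,st,c=cv2.connectedComponentsWithStats(m.astype(np.uint8))
    for i in range(1,k):
        if st[i,4]>40: print(n,st[i],c[i].round(),atz('wrist',*c[i],46,s).round())
E
```

```text
exp px [267.  56.]
exp px [305.  28.]
exp px [219.  31.]
269.98069313622807 54.55788077884088
```

```bash
python3 - <<'E'
import cv2,numpy as np
p=cv2.GaussianBlur(cv2.imread('pics/w13.png'),(5,5),0); L=cv2.cvtColor(p,cv2.COLOR_BGR2LAB).astype(int)
for n,c in(('a',1),('b',2)):
    print(n)
    for v in range(0,112,7): print('%3d'%v,' '.join('%4d'%(L[v,u,c]-128) for u in range(180,360,9)))
E
```

```text
a
  0    1    2    1    0    0    0   -1    0    0    1    0    0   -1    0    1    1    0    0    0   -1
  7    1    1    1   -1   -1   -1    1    0    0    0    0    0    0   -2   -2   -2    0    0    0    0
 14    0    0    0   -3   -1   -2   -1    0    0    0    0    0   -1   -1    1   -2   -1    0    0    0
 21    0    0   -2    1    1    0   -2    0    0    1    0    0   -2    1    1    0   -2    0    0    0
 28    1    1   -1    1    1    0   -2    0    1    1    0    0   -2    1    1    0   -2    0    0    0
 35    1    1   -1   -1    0    0   -2   -1    1    4    3    1   -2    0    0    0   -1    1    0    0
 42    1    1    1   -2    0    0   -2    0    3    1    0    3    0   -2   -1   -3   -1    0    0   -1
 49    1    1    0    0   -2   -2   -1    0    3    1    0    2    1   -1   -1   -1   -1    0    0    0
 56    0    1    1    1    1   -1    0    0    3    2    1    1    2    1    1    1    1    1    1    0
 63    2    1    1    0    0    0    1    1    4    0    0    4    1    1    1    1    1    1    1    0
 70    1    1    0    0    1    1    1    1    2    4    3
[... 1531 characters left out ...]
2    2    2    2    7    3    4    5    3    1    2    2    1    2    2    2
 70   10   10    2    2    2    2    2    1    4    7    6    7    2    2    2    1    2    1    2    3
 77   10   10    3    2    2    2    1    2    1    3    5    3    2    2    2    1    2    2    2    3
 84   10   10    5    2    2    2    1    1    1    2    1    2    1    1    1    1    1    2    1    2
 91   10    9    6    2    2    2    3    2    2    2    2    2    2    2    2    2    2    2    2    2
 98   10    9    8    2    2    2    2    2    2    2    2    2    2    2    2    2    2    2    2    3
105   10   11    9    2    2    1    2    2    2    2    2    2    2    2    2    2    1    1    2    2
```

Seen through the roof, the rings of all three boxes are where they should be: orange at (266,56), teal at (214,30) and (308,28). I hand in.

```bash
python3 -c "
from plant import *
print(finish_job())"
```

```text
the job is handed in; nothing more can be done
None
```

The job is handed in, and no verdict was shown: by my measurements all three knobbed boxes stand flat in the tin (one about 3 mm from the centre), the carriage is against its home stop, and the clamp lever is locked.

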